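# Zero the bench comparator on the master bar and gauge a seat riser

### The job

Lay the green-banded master bar on the comparator's bed, slide it nose first between the rails and under the sprung spindle, and press it home square against the brass backstop with a firm but gentle push of about 10 N (never over 25 N); then turn the bezel by its yellow post until its zero mark lines up with the red needle, and let go. Draw the master out, lay it flat back in the grey tray, and slide the orange-banded riser bar in its place, pressed home against the backstop just as gently, leaving the bezel at the zero you set. Do not disturb the jar, the screwdriver or the ring of tape.

Things in the scene. Friction and masses are not known exactly. Their poses are not given: they have to be found in the camera images.
- stand: Aluminium base, fixed, 235 x 74 x 18. Origin on the bench below the spindle axis; +x along the bed, open front end to backstop. Flat bed (top, 18 up) from x=-130 to 105. Dark rails 12 high on it from x=-22 to 36, 31 apart inside (bars are 28 wide); their front ends flare to x=-41, some 47 apart at the mouth; before that the bed is plain. Oiled, slippery. Column at x=85.
- head: Grey comparator head over the bed, fixed; a 116 mm round dial, white face, seen from above. Origin on the spindle axis 18 to 21 above the bench; axes as the stand's. Front edge 15 before the spindle axis, underside 46 above origin; dial centre 44 behind (+x of) the spindle axis, face 79 above origin. Hold bars near the tail so that the gripper stays clear of it.
- spindle (a joint): Lift of the sprung spindle, m, 0 = resting at its lowest, at most 0.013. The spring presses down with about 4 N (rest) to 6 N. Sliding a bar's ramp under it resists by some 2 to 8 N, which is not yet the backstop; the resistance falls again once the ramp has passed.
- spindle_foot (a point): Lowest point of the spindle's round foot (12 diameter), at rest 24.5 to 27.5 above the bed. Behind it on the bed, hidden under the dial, stands the brass backstop, a block 30 wide and 16 high whose front face was set by hand 36 to 58 beyond the spindle axis, not measured: find it by feel. It is rigid. Press each bar on it with over 5 N (about 10 N) for half a second, never over 25 N.
- pointer (a joint): Angle of the red needle, rad, 0 with the spindle at its lowest, 0.2 rad per mm of lift; 0 = towards the head's +y, growing anticlockwise seen from above (towards the head's -x). It reads about 0.5 to 1.1 on a master pressed home; the riser reads 0.6 more.
- pointer_tip (a point): Outer end of the needle, 40 from the dial's centre.
- bezel (a joint): Angle of the black bezel ring's zero mark (a yellow line at the foot of the yellow post), rad, same zero and direction as pointer; range -0.1 to 2.3. Stiff: it stays where it is left; about 1.6 N at the post moves it. Zeroed = equal to pointer, within 0.1 rad.
- bezel_post (a point): Top centre of the upright round yellow post on the bezel, 12 diameter, standing 28 above the ring's top, 51 from the dial's centre; pinch or push it.
- master: Steel-coloured loose master bar with green band, 140 long (x) x 28 wide x 30 high, 0.2 to 0.45 kg. Origin at the centre of the underside; nose at +x: the last 30 of the top slopes down to a 17 high blunt nose. Starts flat in the tray, nose towards the tray's +x.
- master_nose (a point): Foot of the master's nose face, mid width, 70 ahead of its origin.
- riser: Aluminium-coloured loose riser bar with orange band, like the master but 33 high. Origin at the centre of the underside; nose at +x. Starts flat in the tray beside the master, which of the two bays is not fixed.
- riser_nose (a point): Foot of the riser's nose face, mid width, 70 ahead of its origin.
- tray: Grey shallow tray, fixed, outside 186 (x) x 210 (y) x 14 high, walls 5, floor 5 thick. Origin at the centre of its underside. Bars lie along its x, their middles about 45 either side of its centre line.
- jar: Amber jar, 52 diameter, 70 high, origin at the centre of its underside. Leave alone.
- screwdriver: Screwdriver with green handle, 170 long, lying on the bench; leave alone.
- tape: Yellow ring, 90 diameter, 24 high, lying on the bench; leave alone.
Mind the look-alikes: they are no part of the job. What is shaped like the riser but brown or purple is not meant.

How it is judged (in metres and radians):
On the way, in this order (a step that is already met when the one before it is completed fails the run):
1. the master bar is pressed home against the backstop with more than 3 N, flat on the bed between the rails (contact force between master and backstop_c0 above 3 N and horizontal distance between master_nose and backstop_c0 between 0.003 and 0.008 m and y of master_nose in the frame of stand between -0.004 and 0.004 m and z of master_nose in the frame of stand below 0.02 m and x of master in the frame of stand below 0.005 m and angle between master's own z axis and vertical below 0.06 rad), for 0.15 s.
2. with the master still home, the bezel's zero mark lines up with the needle (within 0.1 rad) and the robot has let go of everything (horizontal distance between master_nose and backstop_c0 between 0.003 and 0.008 m and y of master_nose in the frame of stand between -0.004 and 0.004 m and z of master_nose in the frame of stand below 0.02 m and x of master in the frame of stand below 0.005 m and angle between master's own z axis and vertical below 0.06 rad and x of pointer_tip in the frame of bezel_post between -0.004 and 0.004 m and y of pointer_tip in the frame of bezel_post above -0.02 m and velocity of joint bezel between -0.05 and 0.05 rad/s and contact force between the arm and anything else below 0.2 N), for 0.2 s.
3. the riser bar is pressed home against the backstop with more than 3 N, flat on the bed between the rails (contact force between riser and backstop_c0 above 3 N and horizontal distance between riser_nose and backstop_c0 between 0.003 and 0.008 m and y of riser_nose in the frame of stand between -0.004 and 0.004 m and z of riser_nose in the frame of stand below 0.02 m and x of riser in the frame of stand below 0.005 m and angle between riser's own z axis and vertical below 0.06 rad), for 0.15 s.
At the end, for the whole second after the job is handed in: The riser lies flat between the rails, nose within 2 mm of the backstop; the needle stands 0.6 rad (within about 0.12) past the bezel's zero mark, as it must if the bezel is zeroed on the master; the master lies flat and at rest on the tray floor; all released (horizontal distance between riser_nose and backstop_c0 between 0.003 and 0.008 m and y of riser_nose in the frame of stand between -0.004 and 0.004 m and z of riser_nose in the frame of stand below 0.02 m and x of riser in the frame of stand below 0.005 m and angle between each of riser, master's own z axis and vertical below 0.06 rad and x of pointer_tip in the frame of bezel_post between -0.0267 and -0.0185 m and y of pointer_tip in the frame of bezel_post above -0.04 m and x of master in the frame of tray between -0.04 and 0.04 m and y of master in the frame of tray between -0.09 and 0.09 m and z of master in the frame of tray below 0.008 m and linear speed of each of master, riser below 0.02 m/s); the robot touches nothing.
It fails at once if the backstop is pushed with more than 25 N (contact force between anything else and backstop_c0 above 25 N).
It fails at once if the jar is moved by more than 30 mm (distance of jar from where it was at the start of the episode above 0.03 m).
It fails at once if the screwdriver is moved by more than 30 mm (distance of screwdriver from where it was at the start of the episode above 0.03 m).
It fails at once if the ring of tape is moved by more than 30 mm (distance of tape from where it was at the start of the episode above 0.03 m).
It also fails if it takes over 72 s, if anything falls off the work surface, if the arm or the gripper's body presses on something with over 40 N, if the wrist force passes 120 N, or if a joint passes its speed limit or range.

### The arm

A 6-joint arm with a two-finger parallel gripper is mounted at the origin on the work surface. World frame = base frame: x ahead of the robot, y to its left, z up, the work surface at z = 0. Lengths are in m, angles in degrees, forces in N, time in s.
With the tool pointing down it reaches from about 0.375 to 0.9 m from the base axis. Payload 3.1 kg.
Tool frame: the origin (TCP) lies midway between the tips of the shut fingers; the grasp point (between the pads) lies 19 mm behind it; x points along the fingers, z is the direction in which the jaws open and shut, and the axes are right-handed (so a half turn about x gives the same grasp; the last joint's range is limited). The gripper opens to 87 mm and grips with 3 to 60 N. Pads are 19 mm wide; open, the fingers measure 117 mm over their backs; the gripper's body (75 mm by 190 mm) begins 51 mm behind the grasp point.
Start: joints at [54.803, 30.224, 82.088, -0, 67.689, -10.227], TCP at [0.264, 0.567, 0.223] pointing down, gripper open.
Joint ranges: [-176.69, 176.69], [-43.24, 126.21], [12.49, 139.97], [-82, 262], [0, 151.66], [-163.58, 163.58]. Speed limits (degrees/s): [159.86, 159.86, 180, 180, 180, 180].

### API

Orientations are given as a 3x3 rotation matrix whose columns are the frame's x, y, z axes.
In Python, from rig import * gives the robot as it stands.
- The arm moves only by the tool play_rows, never from a script. Its argument "rows" is a list that holds one entry, the list of rows, each a list of 7 numbers: the shift along the tool's x, y, z in m, then the turn, a rotation vector about the tool's x, y, z in degrees, then the finger opening in m, from 0 to 0.087. A call has 1 to 12 rows; each row is the pose to reach, as a shift and turn from the pose commanded when the call began, along the tool's axes at that moment; what a row does not reach only later rows make up. A row lasts 1/10 s, in which the tool goes at most 50 mm and 8.59 degrees, less where a joint would pass 70% of its speed; a pose out of reach is approached as far as the arm can. A call with a gripper value outside its range is refused whole. The fingers move at their own pace and stop on an object; the grip force is fixed at half the most. Time passes only in rows, so rows that repeat a pose let the fingers close. It gives the time, the measured TCP pose, the force and the opening at its end, in the units of the state.
- read_state(): the state, without advancing time (a new reading comes with each control period).
- capture(name): name is "side" or "top" or "wrist"; returns a dict with "pixels" (400x640x3 uint8, red, green, blue), "intrinsics" (3x3 intrinsics, pixels), "k1" (the pictures are not rectified: a ray, as slopes to the right and down, at radius r is drawn at 1 + k1 r^2 times it, then the intrinsics apply), "rvec" (rotation vector, rad) and "tvec" (3), from world to camera coordinates, as OpenCV has them. Camera axes: x right, y down, z forward; pixel columns grow to the right and rows downward; lengths in m; the calibration is good to about 2 mm. A picture is of the moment at which its call begins. There is no depth.
- hand_in(): hands the job in, once; it reports no verdict.
Trained networks look in the newest picture that a camera, given by its name, has taken for a name from the list of things; names that differ only in an ending like _2 or _b are one class to them, and where a whole thing is asked for, a point or a joint stands for the part that bears it (a point fixed in the world has none). Each returns a list of dicts, best first, with "p" (0 to 1); they miss things now and then, are a little off and sometimes report something else, mostly with a low value. They report only what shows in the picture. A call takes as long as a camera call. They do not tell look-alikes from the thing itself.
- trace(camera, target): "mask" (400x640 bool, what is visible of it) and "at" ([column, row] in pixels, amid what is visible of it).
The state is a dict: "time_s": time; "joint_positions": joint angles; "qvel": joint speeds; "tau": joint torques, N m; "position": TCP position; "tcp_rot": TCP orientation; "force": force on the tool from outside, world axes, zero at the start; "moment": the same for the moment, N m; "opening": opening from 0.0 (shut) to 1.0 (fully open).
Only numpy, scipy, OpenCV 4.12 (cv2) and the standard library are available. Lean on these libraries where they do the work, as an engineer would, in place of code of your own. Each camera call takes 0.05 s, during which the arm holds its last target.

## Working session

There is one attempt and no reset: what is moved stays moved. The work goes in short steps, Python scripts to look and compute and a tool call to move; the robot and the scene stay as the last step left them, time stands still between calls to the robot, and variables do not carry over. Pictures are saved under pics/ and viewed, and the job is handed in when it is done.

Besides the shell and the picture viewer there is one more tool, called after ">>>" as name([rows], argument=value, ...), one row to a line, values as JSON. play_rows: Moves the arm, as the interface text tells. Its arguments: {"type":"object","properties":{"rows":{"type":"array"}},"required":["rows"]}

```bash
ls; mkdir -p pics
cat > h.py <<'E'
from rig import *
import numpy as np, cv2
def save(c,n):
    d=capture(c); cv2.imwrite(f'pics/{n}.png',d['pixels'][:,:,::-1]); return d
E
python3 - <<'E'
from h import *
import pickle
for c in ['side','top','wrist']:
    d=save(c,c+'0'); pickle.dump(d,open(f'{c}0.pkl','wb'))
    R=cv2.Rodrigues(np.array(d['rvec'],float))[0]
    print(c,np.round(-R.T@np.array(d['tvec']).ravel(),3),np.round(R[2],2),d['k1'],np.array(d['intrinsics'])[0])
print(read_state())
E
```

```text
pics
side [ 0.191 -1.157  0.769] [ 0.24  0.83 -0.51] -0.03279704030330937 [422.76924153   0.         317.56045338]
top [ 0.339 -0.024  1.14 ] [ 0.2  -0.01 -0.98] -0.0012971997642139586 [397.08686904   0.         325.97054781]
wrist [0.192 0.599 0.383] [ 0.26 -0.12 -0.96] -0.05305932772661249 [305.9171267    0.         314.96741962]
{'time_s': 0.15, 'joint_positions': array([ 5.48031783e+01,  3.02689893e+01,  8.21401162e+01, -9.55430634e-04,
        6.76907265e+01, -1.02273762e+01]), 'qvel': array([-0.04445599, -0.1961743 , -0.1416363 ,  0.06232055,  0.05182772,
        0.05160562]), 'tau': array([ 5.45821479e-05, -4.40430236e+01, -1.76842475e+01,  6.33306499e-02,
        5.53039857e-02, -1.13608792e-04]), 'position': array([0.26347506, 0.56611447, 0.22176893]), 'tcp_rot': array([[-9.91686652e-04, -9.06535562e-01,  4.22128287e-01],
       [-1.43273641e-03,  4.22129349e-01,  9.06534478e-01],
       [-9.99998482e-01,  2.94199574e-04, -1.71744655e-03]]), 'force': array([-0.2781223 , -0.24314365,  0.25736561]), 'moment': array([-0.01788091, -0.02720858, -0.00752646]), 'opening': 1.0038099198310222}
```

View pics/top0.png

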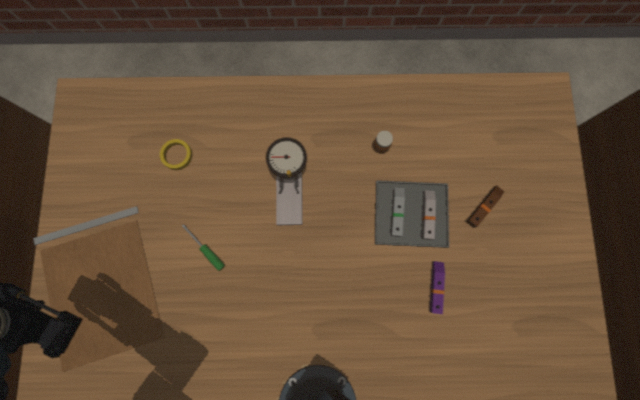

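View pics/side0.png

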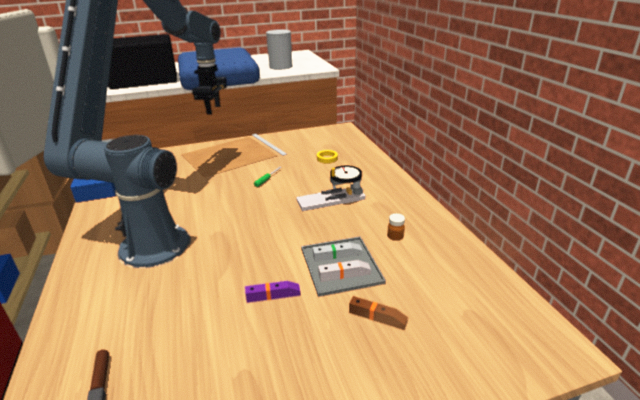

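View pics/wrist0.png

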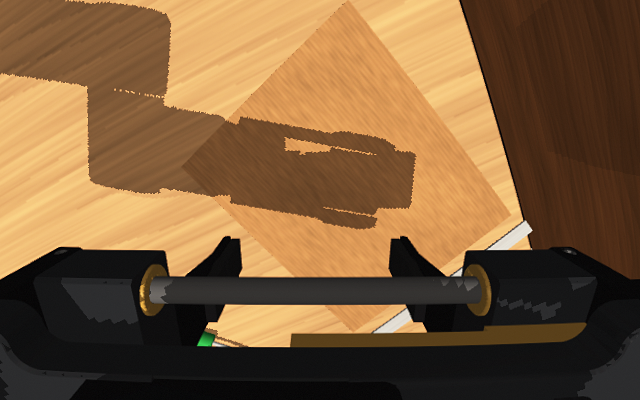

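The top view shows the stand at about (288,190), dial at (286,157), master at (398,212), riser at (429,214) in the tray, jar at (384,140), tape at (175,154) and screwdriver at (205,250). The purple and brown bars are the look-alikes.

```bash
cat >> h.py <<'E'
def ray(d,uv):
    K=np.array(d['intrinsics'],float);k1=d['k1']
    p=cv2.undistortPoints(np.array(uv,float).reshape(-1,1,2),K,np.array([k1,0,0,0.])).reshape(-1,2)
    R=cv2.Rodrigues(np.array(d['rvec'],float))[0]; c=-R.T@np.array(d['tvec'],float).ravel()
    return c,np.c_[p,np.ones(len(p))]@R
def atz(d,uv,z):
    c,r=ray(d,uv); return c+r*((z-c[2])/r[:,2])[:,None]
def proj(d,X):
    K=np.array(d['intrinsics'],float)
    return cv2.projectPoints(np.array(X,float).reshape(-1,1,3),np.array(d['rvec'],float),np.array(d['tvec'],float),K,np.array([d['k1'],0,0,0.]))[0].reshape(-1,2)
def quad(d,m,z):
    ys,xs=np.nonzero(m); P=atz(d,np.c_[xs,ys]+0.0,z)[:,:2]
    (c,s,a)=cv2.minAreaRect((P*1000).astype(np.float32)); return np.round(c,1),np.round(s,1),round(a,2)
E
python3 - <<'E'
from h import *
import pickle
D={}
for c in ['top','side']:
    D[c]=capture(c); pickle.dump(D[c],open(c+'1.pkl','wb'))
    for t,z in [('tray',.014),('master',.035),('riser',.038),('stand',.018),('head',.097),('bezel',.1),('jar',.07),('tape',.024),('screwdriver',.01),('bezel_post',.128),('master_nose',.005),('pointer_tip',.098)]:
        for o in trace(c,t)[:2]:
            m=o['mask']; print(c,t,round(o['p'],2),np.round(o['at'],1),m.sum(),np.round(atz(D[c],o['at'],z)[0],3),quad(D[c],m,z) if m.sum()>3 else '')
    pic=D[c]['pixels']
cv2.imwrite('pics/t_head.png',cv2.resize(D['top']['pixels'][120:260,230:470,::-1],None,fx=3.3,fy=3.3,interpolation=2))
E
```

```text
top tray 0.96 [407.2 213.5] 3567 [ 0.509 -0.265  0.014] (array([ 510.6, -275.8]), array([211.3, 187. ]), 86.62)
top master 0.9 [398.8 210.8] 606 [ 0.514 -0.237  0.035] (array([ 513. , -232.5]), array([ 37.4, 140.6]), 85.26)
top master 0.27 [210.  255.8] 311 [0.397 0.29  0.035] (array([422.9, 313.4]), array([163.3,  25.1]), 42.7)
top riser 0.94 [433.5 289.1] 700 [ 0.298 -0.319  0.038] (array([ 303.9, -327. ]), array([ 38.7, 138.6]), 82.35)
top riser 0.9 [430.1 214.8] 606 [ 0.501 -0.324  0.038] (array([ 502.5, -318.1]), array([ 35.4, 139.6]), 83.7)
top stand 0.7 [290.6 199.7] 1242 [0.554 0.07  0.018] (array([559.6,  76.2]), array([ 72.7, 152.6]), 89.83)
top head 0.71 [284.1 154.4] 1341 [0.665 0.081 0.097] (array([658.3,  77.3]), array([113.5, 111.4]), 44.01)
top bezel 0.65 [284.2 172.4] 521 [0.614 0.08  0.1  ] (array([657.4,  78.5]), array([109.1, 113.6]), 89.72)
top jar 0.17 [411.9 212. ] 3738 [ 0.505 -0.266  0.07 ] (array([ 501.3, -263.7]), array([204.6, 179.3]), 86.57)
top tape 0.58 [181.8 158.6] 434 [0.679 0.387 0.024] (array([693.2, 405.2]), array([92.4, 83.4]), 45.37)
top tape 0.
[... 1305 characters left out ...]
37.3, 105. ]), 67.85)
side jar 0.87 [397.5 227.1] 403 [ 0.697 -0.248  0.07 ] (array([ 694.7, -243.3]), array([138.3,  47.7]), 60.77)
side tape 0.55 [327.2 153.4] 236 [0.7   0.412 0.024] (array([689. , 384.4]), array([130.2,  85.4]), 70.53)
side screwdriver 0.69 [261.4 176.1] 95 [0.399 0.327 0.01 ] (array([391.4, 298.3]), array([105. ,  33.6]), 52.5)
side bezel_post 0.52 [339.6 180.2] 224 [ 0.601 -0.02   0.128] (array([631.6,  10. ]), array([115.5, 103.7]), 69.86)
side master_nose 0.82 [337.4 248.9] 609 [ 0.526 -0.208  0.005] (array([ 521.5, -215.5]), array([ 66.2, 142.7]), 82.19)
side pointer_tip 0.63 [345.6 175.5] 577 [0.651 0.059 0.098] (array([652.1,  59.8]), array([179. , 109.4]), 71.35)
```

View pics/t_head.png

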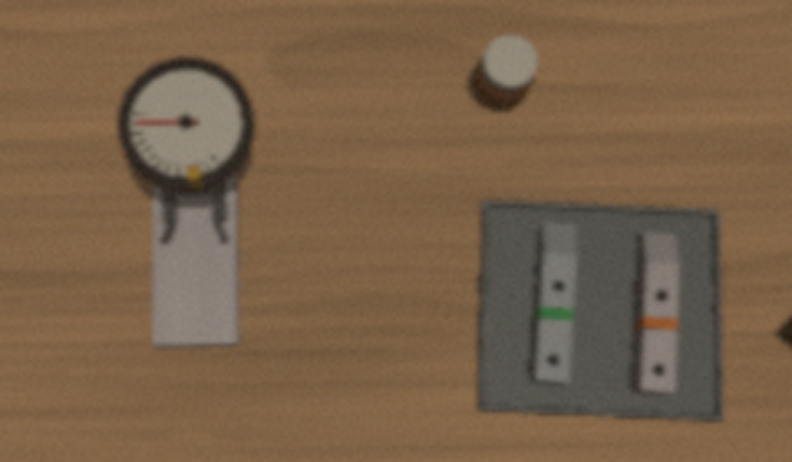

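>>> play_rows([
  [[-0.047,-0.51,-0.3,-25,0,0,0.055],[-0.047,-0.51,-0.3,-25,0,0,0.055],[-0.047,-0.51,-0.3,-25,0,0,0.055],[-0.047,-0.51,-0.3,-25,0,0,0.055],[-0.047,-0.51,-0.3,-25,0,0,0.055],[-0.047,-0.51,-0.3,-25,0,0,0.055],[-0.047,-0.51,-0.3,-25,0,0,0.055],[-0.047,-0.51,-0.3,-25,0,0,0.055],[-0.047,-0.51,-0.3,-25,0,0,0.055],[-0.047,-0.51,-0.3,-25,0,0,0.055],[-0.047,-0.51,-0.3,-25,0,0,0.055],[-0.047,-0.51,-0.3,-25,0,0,0.055]],
])

```text
time_s: 2.65
position: [0.5993, 0.079, 0.2698]
tcp_rot: [[0.0, -1.0, -0.0], [0.0, -0.0, 1.0], [-1.0, -0.0, 0.0]]
force: [0.2, -0.3, 0.0]
opening: 0.631
```

Run:
```python
from h import *
import pickle
d=save('wrist','w1'); pickle.dump(d,open('w1.pkl','wb'))
s=read_state(); print(s['position'],np.round(s['tcp_rot'],3),s['force'],s['joint_positions'].round(1))
print(trace('wrist','stand')[0]['at'])
```

```text
[0.60560607 0.07143807 0.27056251] [[ 0.009 -1.     0.005]
 [-0.006  0.005  1.   ]
 [-1.    -0.009 -0.006]] [ 4.82874057 -3.95320613  0.60438909] [ -3.6  26.   81.5  -0.4  72.  -93.2]
[313.2, 132.1]
```

View pics/w1.png

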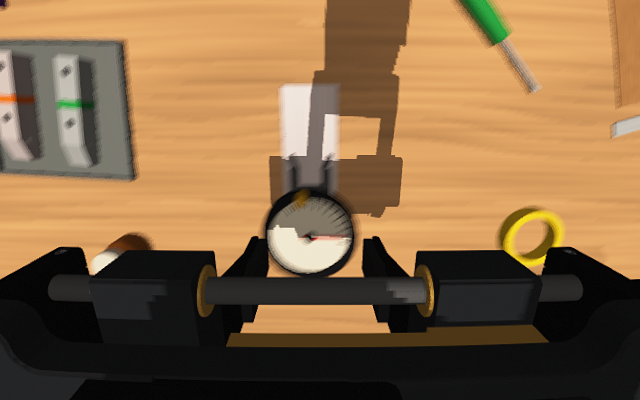

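Run:
```python
from h import *
import pickle
for i in range(3): d=save('wrist','w2')
pickle.dump(d,open('w2.pkl','wb'))
s=read_state(); print(s['position'],np.round(s['tcp_rot'],3),s['force'])
g=d['pixels']
cv2.imwrite('pics/w2a.png',cv2.resize(g[60:280,200:400,::-1],None,fx=2.7,fy=2.7,interpolation=2))
for t in ['stand','bezel_post','tray','master','riser','bezel','head']:
    for o in trace('wrist',t)[:3]: print(t,round(o['p'],2),np.round(o['at']),o['mask'].sum())
```

```text
[0.59783021 0.08090717 0.26902631] [[-0.001 -1.     0.   ]
 [ 0.001  0.     1.   ]
 [-1.     0.001  0.001]] [-0.29824106  0.06762575  0.19042954]
stand 0.86 [315. 132.] 5733
bezel_post 0.86 [305. 204.] 2797
bezel_post 0.26 [ 95. 110.] 10791
tray 0.59 [ 95. 109.] 10901
master 0.61 [ 81. 108.] 3740
riser 0.96 [ 21. 107.] 3753
riser 0.51 [6. 6.] 74
bezel 0.86 [299. 204.] 2508
head 0.82 [312. 231.] 7033
```

View pics/w2a.png

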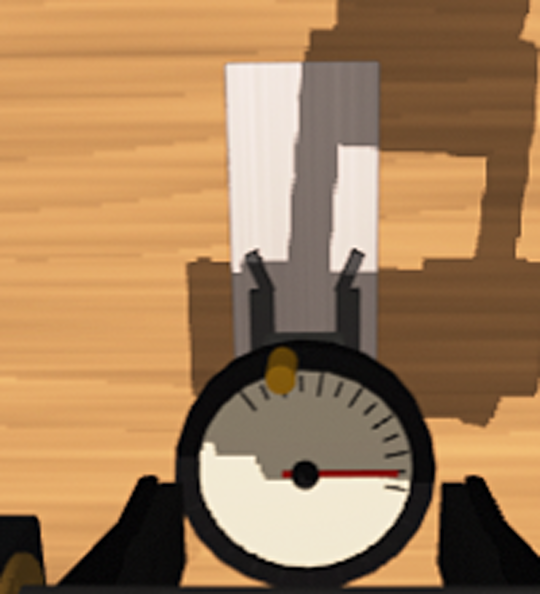

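View pics/w2.png

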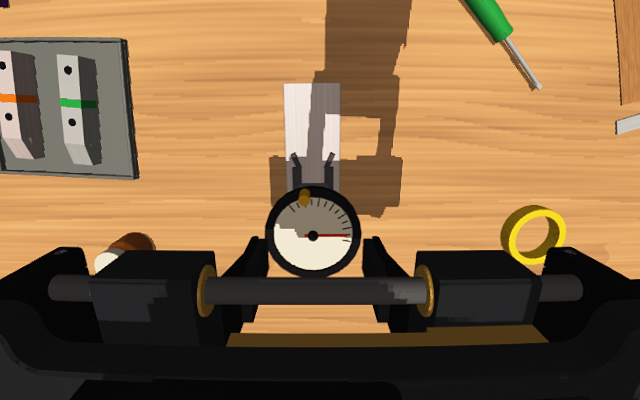

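Run:
```python
from h import *
import pickle
d=pickle.load(open('w2.pkl','rb'))
f=lambda p,z: atz(d,[[200+(x+.5)/2.7-.5,60+(y+.5)/2.7-.5] for x,y in p],z)
P=f([(226,63),(378,62),(235,350),(376.5,345)],.018); print('stand',P.round(4),np.linalg.norm(P[0]-P[1]))
print('yaw left',np.degrees(np.arctan2(*(P[2]-P[0])[[1,0]])),'right',np.degrees(np.arctan2(*(P[3]-P[1])[[1,0]])))
print('front dir',np.degrees(np.arctan2(*(P[1]-P[0])[[1,0]]))-90)
R=f([(250,300),(272,300),(337,300),(359,300),(250,252),(358,250)],.030);print('rail',R.round(4))
C=f([(305,474),(178,468),(435,468),(306,585),(305,338),(400,474)],.0985);print('dial',C.round(4))
print('post top',f([(281,381),(281,378)],.13).round(4))
w=pickle.load(open('top1.pkl','rb'))
for c in ['top1','side1']:
    e=pickle.load(open(c+'.pkl','rb'))
    print(c,proj(e,np.vstack([P,C])).round(1).tolist())
```

```text
stand [[0.485  0.0388 0.018 ]
 [0.4848 0.1102 0.018 ]
 [0.6242 0.0392 0.018 ]
 [0.6217 0.112  0.018 ]] 0.07145084510608496
yaw left 0.1768322399056503 right 0.751649928755733
front dir 0.17757543614251858
rail [[0.5958 0.0484 0.03  ]
 [0.5959 0.0593 0.03  ]
 [0.596  0.0912 0.03  ]
 [0.596  0.102  0.03  ]
 [0.5723 0.049  0.03  ]
 [0.5715 0.1012 0.03  ]]
dial [[0.6594 0.0756 0.0985]
 [0.6565 0.0206 0.0985]
 [0.6568 0.132  0.0985]
 [0.7139 0.0758 0.0985]
 [0.5988 0.0759 0.0985]
 [0.6595 0.1169 0.0985]]
post top [[0.6081 0.067  0.13  ]
 [0.6069 0.067  0.13  ]]
top1 [[301.5, 223.4], [276.3, 223.8], [301.2, 175.8], [276.1, 177.0], [286.1, 156.3], [306.3, 157.0], [265.4, 157.4], [286.1, 137.3], [285.9, 177.8], [271.0, 156.4]]
side1 [[301.8, 206.6], [296.4, 196.7], [340.2, 199.5], [332.8, 190.0], [346.2, 172.9], [351.2, 180.0], [340.0, 166.3], [360.7, 170.5], [329.7, 175.6], [342.2, 168.0]]
```

>>> play_rows([
  [[0.02,0,-0.357,3.4,0,0,0.055],[0.02,0,-0.357,3.4,0,0,0.055],[0.02,0,-0.357,3.4,0,0,0.055],[0.02,0,-0.357,3.4,0,0,0.055],[0.02,0,-0.357,3.4,0,0,0.055],[0.02,0,-0.357,3.4,0,0,0.055],[0.02,0,-0.357,3.4,0,0,0.055],[0.02,0,-0.357,3.4,0,0,0.055],[0.02,0,-0.357,3.4,0,0,0.055],[0.02,0,-0.357,3.4,0,0,0.055]],
])

```text
time_s: 4.25
position: [0.5984, -0.2745, 0.2492]
tcp_rot: [[-0.001, -0.998, 0.058], [0.001, 0.058, 0.998], [-1.0, 0.001, 0.001]]
force: [0.7, 0.3, 0.8]
opening: 0.629
```

Run:
```python
from h import *
import pickle
for i in range(3): d=save('wrist','w3')
pickle.dump(d,open('w3.pkl','wb'))
s=read_state(); print(s['position'],np.round(s['tcp_rot'],3),s['force'])
g=d['pixels']
cv2.imwrite('pics/w3a.png',cv2.resize(g[0:280,170:460,::-1],None,fx=2.1,fy=2.1,interpolation=2))
for t,z in [('tray',.014),('master',.035),('riser',.038)]:
    for o in trace('wrist',t)[:3]: print(t,round(o['p'],2),np.round(o['at']),o['mask'].sum(),quad(d,o['mask'],z))
```

```text
[ 0.59885177 -0.27388135  0.2496928 ] [[-0.    -0.998  0.056]
 [ 0.     0.056  0.998]
 [-1.     0.     0.   ]] [ 0.23921352 -0.19827006  0.91821119]
tray 0.84 [307. 100.] 19601 (array([ 511.6, -278.9]), array([209.8, 186.3]), 86.65)
master 0.88 [348.  99.] 3004 (array([ 515.2, -237.4]), array([ 29.8, 138.1]), 83.31)
riser 0.97 [271.  99.] 3287 (array([ 505.6, -321.6]), array([ 31.5, 137.3]), 84.04)
riser 0.77 [148. 128.] 3487 (array([ 527.2, -479.6]), array([ 40.7, 135.8]), 47.58)
```

View pics/w3a.png

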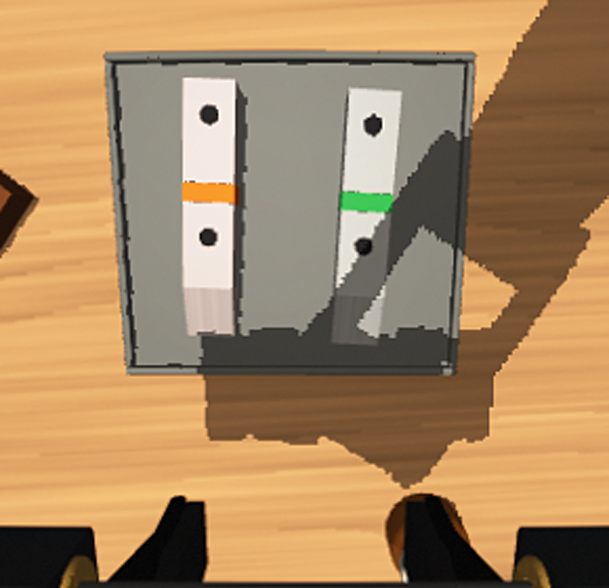

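Run:
```python
from h import *
import pickle
d=pickle.load(open('w3.pkl','rb'))
f=lambda p,z: atz(d,[[170+(x+.5)/2.1-.5,(y+.5)/2.1-.5] for x,y in p],z)
for n,p,z,L in [('m',[(349,88),(402,91),(334,290),(384,295)],.035,110),('r',[(184,78),(236,80),(184,287),(234,290)],.038,110)]:
    P=f(p,z); print(n,P.round(4)); a,b=(P[0]+P[1])/2,(P[2]+P[3])/2
    u=(b-a)/np.linalg.norm(b-a); print(' tail mid',a.round(4),'len',np.linalg.norm(b-a),'yaw',np.degrees(np.arctan2(u[1],u[0])),'origin',(a+.07*u).round(4), 'grasp', (a+.022*u).round(4), 'w',np.linalg.norm(P[0]-P[1]))
T=f([(106,54),(476,54),(128,374),(456,374)],.014); print('tray',T.round(4),T.mean(0))
```

```text
m [[ 0.4457 -0.2426  0.035 ]
 [ 0.4486 -0.2143  0.035 ]
 [ 0.552  -0.2555  0.035 ]
 [ 0.5564 -0.2268  0.035 ]]
 tail mid [ 0.4472 -0.2285  0.035 ] len 0.10779329857934174 yaw -6.758678440720425 origin [ 0.5167 -0.2367  0.035 ] grasp [ 0.469  -0.2311  0.035 ] w 0.028458428037463266
r [[ 0.4362 -0.3298  0.038 ]
 [ 0.4389 -0.3024  0.038 ]
 [ 0.545  -0.3411  0.038 ]
 [ 0.5484 -0.3127  0.038 ]]
 tail mid [ 0.4375 -0.3161  0.038 ] len 0.10973561902167529 yaw -5.658231180640386 origin [ 0.5072 -0.323   0.038 ] grasp [ 0.4594 -0.3182  0.038 ] w 0.02755881811861752
tray [[ 0.4152 -0.3762  0.014 ]
 [ 0.4272 -0.1692  0.014 ]
 [ 0.5983 -0.387   0.014 ]
 [ 0.6101 -0.18    0.014 ]] [ 0.51272037 -0.2780704   0.014     ]
```

>>> play_rows([
  [[0.17,0.1307,0.0352,3.3,0,0,0.055],[0.17,0.1307,0.0352,3.3,0,0,0.055],[0.17,0.1307,0.0352,3.3,0,0,0.055],[0.17,0.1307,0.0352,3.3,0,0,0.055],[0.17,0.1307,0.0352,3.3,0,0,0.055],[0.17,0.1307,0.0352,3.3,0,0,0.055],[0.17,0.1307,0.0352,3.3,0,0,0.055],[0.17,0.1307,0.0352,3.3,0,0,0.055]],
])

```text
time_s: 5.35
position: [0.4726, -0.2348, 0.0808]
tcp_rot: [[0.004, -0.993, 0.116], [-0.003, 0.116, 0.993], [-1.0, -0.004, -0.003]]
force: [0.3, -0.7, -1.2]
opening: 0.632
```

Run:
```python
from h import *
import pickle
d=save('wrist','w4')
pickle.dump(d,open('w4.pkl','wb'))
s=read_state(); print(s['position'],np.round(s['tcp_rot'],3),s['force'])
```

```text
[ 0.47250483 -0.23465554  0.08086025] [[ 0.004 -0.993  0.116]
 [-0.003  0.116  0.993]
 [-1.    -0.004 -0.003]] [ 0.02665638 -0.40063706 -0.29710866]
```

View pics/w4.png

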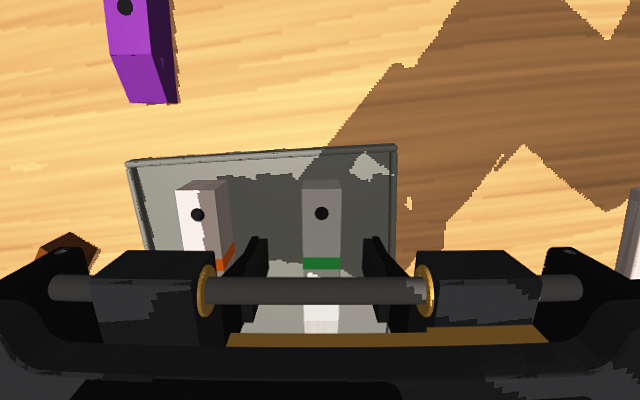

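The master's tail lies centred between the fingers, at columns 302–340 with a finger gap of 263–368. I'm going down to grip it.

>>> play_rows([
  [[0.04,0.002,0.002,0,0,0,0.055],[0.072,0.002,0.002,0,0,0,0.055],[0.072,0.002,0.002,0,0,0,0.055],[0.072,0.002,0.002,0,0,0,0.055],[0.072,0.002,0.002,0,0,0,0.0],[0.072,0.002,0.002,0,0,0,0.0],[0.072,0.002,0.002,0,0,0,0.0],[0.072,0.002,0.002,0,0,0,0.0],[0.072,0.002,0.002,0,0,0,0.0]],
])

```text
time_s: 6.3
position: [0.4685, -0.2309, 0.0077]
tcp_rot: [[0.0, -0.993, 0.116], [0.0, 0.116, 0.993], [-1.0, -0.0, 0.0]]
force: [-0.1, 0.4, 2.7]
opening: 0.317
```

>>> play_rows([
  [[-0.04,0,0,0,0,0,0.0],[-0.08,0,0,0,0,0,0.0],[-0.08,0,0,0,0,0,0.0],[-0.08,0,0,0,0,0,0.0]],
])

```text
time_s: 6.7
position: [0.4684, -0.2311, 0.0878]
tcp_rot: [[0.001, -0.993, 0.116], [-0.001, 0.116, 0.993], [-1.0, -0.001, -0.001]]
force: [0.1, 0.2, -2.3]
opening: 0.321
```

Run:
```python
from h import *
d=save('side','s5')
cv2.imwrite('pics/s5a.png',cv2.resize(d['pixels'][180:310,230:430,::-1],None,fx=4,fy=4,interpolation=2))
s=read_state(); print(s['position'],np.round(s['tcp_rot'],3),s['force'],s['moment'])
```

```text
[ 0.46764014 -0.23049933  0.08680899] [[-0.001 -0.993  0.116]
 [ 0.001  0.116  0.993]
 [-1.     0.002  0.001]] [ 0.02786526  1.14583803 -1.87463682] [0.01133728 0.15503215 0.05700601]
```

View pics/s5a.png

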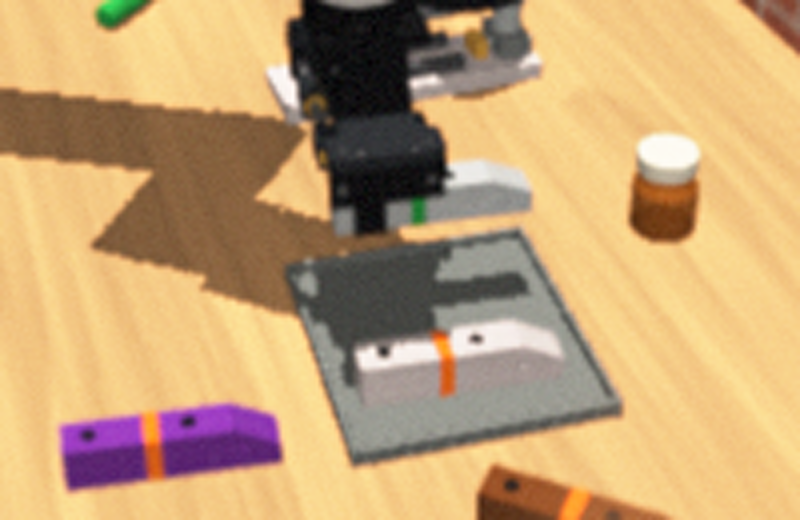

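The master is held level (band at about (418,210) in the crop). I'm carrying it to the stand.

>>> play_rows([
  [[-0.005,0.0334,0.3031,-6.95,0,0,0.0],[-0.005,0.0334,0.3031,-6.95,0,0,0.0],[-0.005,0.0334,0.3031,-6.95,0,0,0.0],[-0.005,0.0334,0.3031,-6.95,0,0,0.0],[-0.005,0.0334,0.3031,-6.95,0,0,0.0],[-0.005,0.0334,0.3031,-6.95,0,0,0.0],[-0.005,0.0334,0.3031,-6.95,0,0,0.0],[-0.005,0.0334,0.3031,-6.95,0,0,0.0],[-0.005,0.0334,0.3031,-6.95,0,0,0.0]],
])

```text
time_s: 7.65
position: [0.4699, 0.0732, 0.0914]
tcp_rot: [[-0.002, -1.0, -0.005], [-0.0, -0.005, 1.0], [-1.0, 0.002, -0.0]]
force: [0.1, -0.2, -1.6]
opening: 0.322
```

Run:
```python
from h import *
import pickle
d=save('top','t6');d=capture('top')
cv2.imwrite('pics/t6a.png',cv2.resize(d['pixels'][120:250,230:390,::-1],None,fx=4.5,fy=4.5,interpolation=2))
s=read_state(); print(s['position'],np.round(s['tcp_rot'],4),s['force'],s['moment'])
```

```text
[0.47043639 0.07235094 0.09183659] [[-1.1e-03 -1.0e+00 -2.5e-03]
 [-2.0e-04 -2.5e-03  1.0e+00]
 [-1.0e+00  1.1e-03 -2.0e-04]] [ 0.62958522  0.01061136 -3.04336588] [ 0.05252501  0.11546394 -0.03955903]
```

View pics/t6a.png

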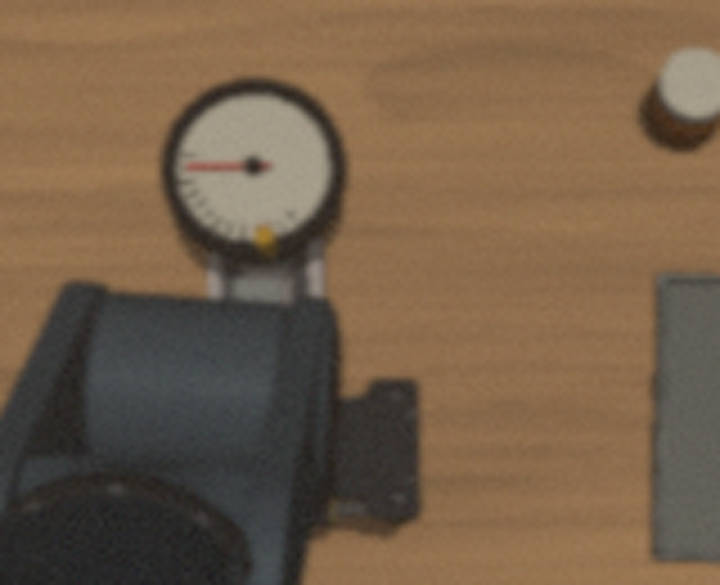

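>>> play_rows([
  [[0.04,0,0.002,-0.2,0,0,0.0],[0.062,0,0.002,-0.2,0,0,0.0],[0.066,0,0.002,-0.2,0,0,0.0],[0.069,0,0.002,-0.2,0,0,0.0],[0.069,0,0.002,-0.2,0,0,0.0]],
])

```text
time_s: 8.25
position: [0.4711, 0.0751, 0.0238]
tcp_rot: [[0.001, -1.0, -0.007], [-0.0, -0.007, 1.0], [-1.0, -0.001, -0.0]]
force: [-0.3, -0.1, -2.7]
opening: 0.317
```

Run:
```python
from h import *
d=save('side','s7')
cv2.imwrite('pics/s7a.png',cv2.resize(d['pixels'][130:260,250:410,::-1],None,fx=4.5,fy=4.5,interpolation=2))
s=read_state(); print(s['position'],np.round(s['tcp_rot'],4),s['force'],s['moment'])
```

```text
[0.47125242 0.07528422 0.02411101] [[ 1.6e-03 -1.0e+00 -7.4e-03]
 [-2.0e-04 -7.4e-03  1.0e+00]
 [-1.0e+00 -1.6e-03 -2.0e-04]] [-0.03016509  0.07879749 -2.33570292] [0.04207494 0.13418366 0.01046602]
```

View pics/s7a.png

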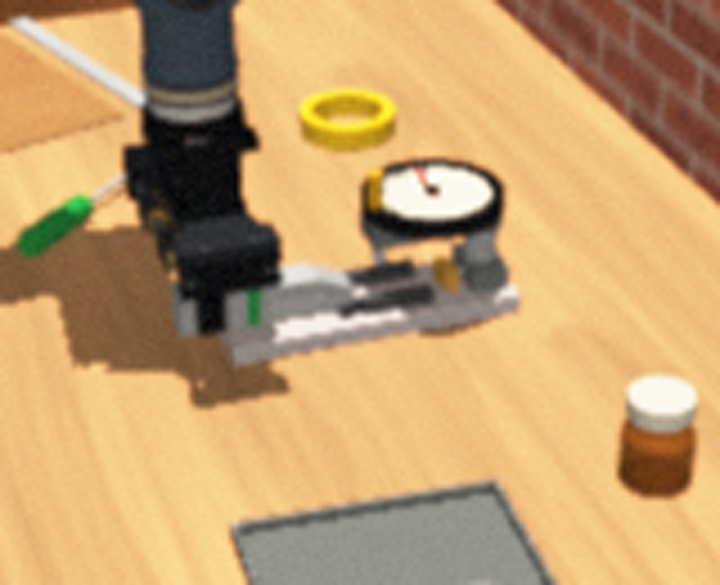

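>>> play_rows([
  [[0.002,0,0,0,0,0,0.0],[0.003,0,0,0,0,0,0.0],[0.0035,0,0,0,0,0,0.0],[0.0035,0,0,0,0,0,0.0]],
])

```text
time_s: 8.7
position: [0.4712, 0.0758, 0.0207]
tcp_rot: [[0.002, -1.0, -0.009], [-0.0, -0.009, 1.0], [-1.0, -0.002, -0.0]]
force: [-1.8, -1.3, 5.7]
opening: 0.318
```

>>> play_rows([
  [[-0.0006,-0.01,-0.001,0.2,0,0,0.0],[-0.0006,-0.02,-0.001,0.2,0,0,0.0],[-0.0006,-0.03,-0.001,0.2,0,0,0.0],[-0.0006,-0.04,-0.001,0.2,0,0,0.0],[-0.0006,-0.04,-0.001,0.2,0,0,0.0]],
])

```text
time_s: 9.2
position: [0.5141, 0.075, 0.0207]
tcp_rot: [[0.005, -1.0, -0.005], [-0.0, -0.005, 1.0], [-1.0, -0.005, -0.0]]
force: [1.7, -0.9, 2.5]
opening: 0.315
```

>>> play_rows([
  [[0,-0.004,0,0,0,0,0.0],[0,-0.008,0,0,0,0,0.0],[0,-0.012,0,0,0,0,0.0],[0,-0.012,0,0,0,0,0.0]],
])

```text
time_s: 9.6
position: [0.5195, 0.0755, 0.0207]
tcp_rot: [[-0.006, -1.0, -0.005], [0.0, -0.005, 1.0], [-1.0, 0.006, 0.0]]
force: [-5.0, 0.0, 9.3]
opening: 0.319
```

>>> play_rows([
  [[0,0,0,0,0,0,0.0],[0,0,0,0,0,0,0.0]],
])

```text
time_s: 9.8
position: [0.5196, 0.0755, 0.0207]
tcp_rot: [[-0.006, -1.0, -0.005], [0.0, -0.005, 1.0], [-1.0, 0.006, 0.0]]
force: [-4.9, -0.7, 8.3]
opening: 0.319
```

>>> play_rows([
  [[0,-0.002,0,0,0,0,0.0],[0,-0.004,0,0,0,0,0.0],[0,-0.006,0,0,0,0,0.0],[0,-0.006,0,0,0,0,0.0]],
])

```text
time_s: 10.2
position: [0.5215, 0.0758, 0.0206]
tcp_rot: [[-0.014, -1.0, -0.006], [0.001, -0.006, 1.0], [-1.0, 0.014, 0.001]]
force: [-10.8, -0.8, 14.4]
opening: 0.317
```

Run:
```python
from h import *
d=save('side','s8')
a=cv2.resize(d['pixels'][130:260,250:410,::-1],None,fx=4.5,fy=4.5,interpolation=2)
d=capture('top')
cv2.imwrite('pics/t8a.png',cv2.resize(d['pixels'][120:220,240:340,::-1],None,fx=6,fy=6,interpolation=2))
cv2.imwrite('pics/s8a.png',a)
s=read_state(); print(s['position'],np.round(s['tcp_rot'],4),s['force'],s['moment'])
```

```text
[0.52157646 0.07578918 0.02063968] [[-1.410e-02 -9.999e-01 -5.600e-03]
 [ 6.000e-04 -5.600e-03  1.000e+00]
 [-9.999e-01  1.400e-02  7.000e-04]] [-10.57888487  -0.11447397  13.61584189] [-0.06385528  1.5478233  -0.0232393 ]
```

View pics/s8a.png

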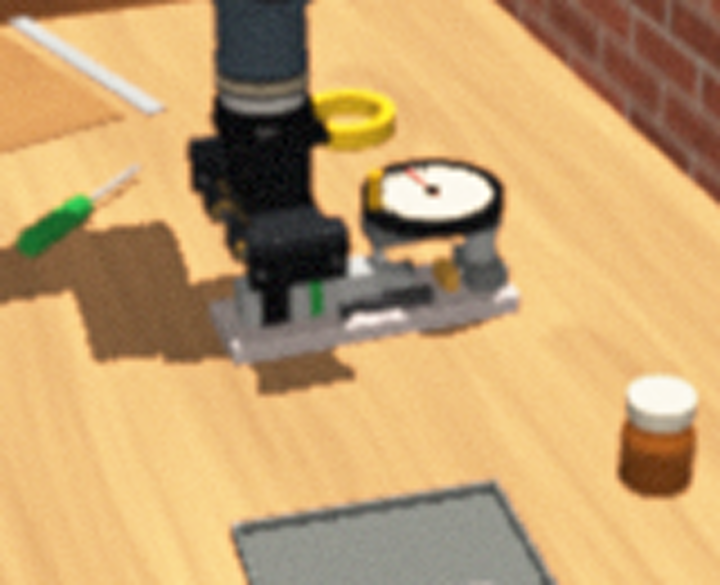

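View pics/t8a.png

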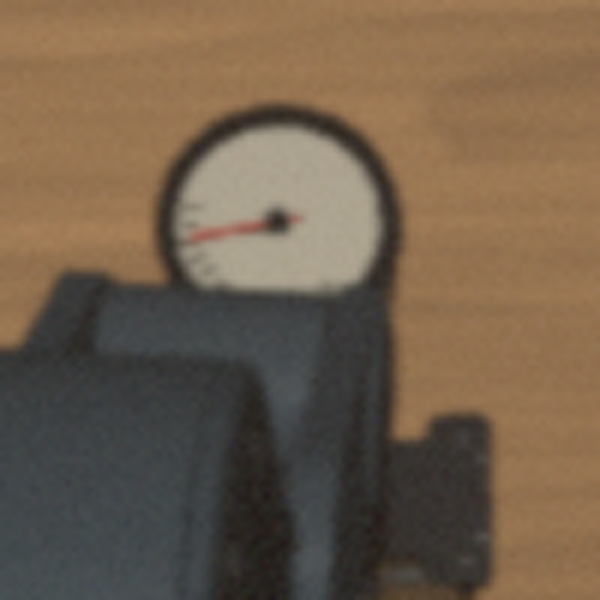

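>>> play_rows([
  [[-0.0015,0,0,0,0,0,0.0],[-0.0015,-0.0015,0,0,0,0,0.0],[-0.0015,-0.0015,0,0,0,0,0.0]],
])

```text
time_s: 10.6
position: [0.5258, 0.0757, 0.0207]
tcp_rot: [[-0.009, -1.0, -0.005], [0.001, -0.005, 1.0], [-1.0, 0.009, 0.001]]
force: [-4.2, -1.1, -2.5]
opening: 0.321
```

>>> play_rows([
  [[0,-0.002,0,0,0,0,0.0],[0,-0.004,0,0,0,0,0.0],[0,-0.004,0,0,0,0,0.0]],
])

```text
time_s: 10.9
position: [0.5343, 0.0753, 0.0214]
tcp_rot: [[-0.0, -1.0, -0.005], [0.0, -0.005, 1.0], [-1.0, 0.0, 0.0]]
force: [-1.4, 0.3, -6.1]
opening: 0.316
```

>>> play_rows([
  [[0.0007,-0.002,0,0,0,0,0.0],[0.0007,-0.004,0,0,0,0,0.0],[0.0007,-0.004,0,0,0,0,0.0]],
])

```text
time_s: 11.2
position: [0.5391, 0.0753, 0.0213]
tcp_rot: [[0.002, -1.0, -0.005], [-0.0, -0.005, 1.0], [-1.0, -0.002, -0.0]]
force: [-1.0, 0.1, -7.0]
opening: 0.318
```

>>> play_rows([
  [[0,-0.002,0,0,0,0,0.0],[0,-0.004,0,0,0,0,0.0],[0,-0.004,0,0,0,0,0.0]],
])

```text
time_s: 11.5
position: [0.5428, 0.0753, 0.0214]
tcp_rot: [[0.002, -1.0, -0.005], [-0.0, -0.005, 1.0], [-1.0, -0.002, -0.0]]
force: [-0.4, -0.1, -7.0]
opening: 0.316
```

>>> play_rows([
  [[0.001,-0.002,0,0,0,0,0.0],[0.001,-0.004,0,0,0,0,0.0],[0.001,-0.004,0,0,0,0,0.0]],
])

```text
time_s: 11.8
position: [0.546, 0.0754, 0.0207]
tcp_rot: [[0.0, -1.0, -0.005], [-0.0, -0.005, 1.0], [-1.0, -0.0, -0.0]]
force: [-3.3, -0.0, 0.3]
opening: 0.32
```

>>> play_rows([
  [[0,-0.002,0,0,0,0,0.0],[0,-0.004,0,0,0,0,0.0],[0,-0.004,0,0,0,0,0.0]],
])

```text
time_s: 12.1
position: [0.546, 0.0754, 0.0207]
tcp_rot: [[-0.008, -1.0, -0.006], [-0.0, -0.006, 1.0], [-1.0, 0.008, -0.0]]
force: [-10.3, -1.9, 5.6]
opening: 0.32
```

>>> play_rows([
  [[0,0,0,0,0,0,0.0],[0,0,0,0,0,0,0.0],[0,0,0,0,0,0,0.0],[0,0,0,0,0,0,0.0],[0,0,0,0,0,0,0.0],[0,0,0,0,0,0,0.0]],
])

```text
time_s: 12.7
position: [0.546, 0.0754, 0.0207]
tcp_rot: [[-0.008, -1.0, -0.006], [-0.0, -0.006, 1.0], [-1.0, 0.008, -0.0]]
force: [-11.4, -1.3, 6.0]
opening: 0.318
```

>>> play_rows([
  [[0,0.003,0,0,0,0,0.0],[0,0.0045,0,0,0,0,0.0],[-0.001,0.0045,0,0,0,0,0.0]],
])

```text
time_s: 13.0
position: [0.546, 0.0753, 0.0212]
tcp_rot: [[0.001, -1.0, -0.005], [-0.0, -0.005, 1.0], [-1.0, -0.001, -0.0]]
force: [-0.1, -0.7, -6.3]
opening: 0.32
```

>>> play_rows([
  [[0,0,0,0,0,0,0.045],[0,0,0,0,0,0,0.045],[0,0,0,0,0,0,0.045]],
])

```text
time_s: 13.3
position: [0.5474, 0.0752, 0.0219]
tcp_rot: [[0.004, -1.0, -0.005], [-0.0, -0.005, 1.0], [-1.0, -0.004, -0.0]]
force: [0.4, 0.5, 0.0]
opening: 0.481
```

>>> play_rows([
  [[-0.04,0,0,0,0,0,0.045],[-0.09,0,0,0,0,0,0.045],[-0.14,0,0,0,0,0,0.045],[-0.19,0.03,0,0,0,0,0.03],[-0.24,0,0,0,0,0,0.03],[-0.24,-0.05,0,0,0,0,0.03],[-0.24,-0.053,0,0,0,0,0.03],[-0.24,-0.053,0,0,0,0,0.03]],
])

```text
time_s: 14.1
position: [0.6003, 0.0754, 0.2619]
tcp_rot: [[0.003, -1.0, -0.005], [-0.0, -0.005, 1.0], [-1.0, -0.003, -0.0]]
force: [-0.8, 0.8, 0.0]
opening: 0.347
```

Run:
```python
from h import *
import pickle
for i in range(2): d=save('wrist','w9')
pickle.dump(d,open('w9.pkl','wb'))
s=read_state(); print(s['position'],np.round(s['tcp_rot'],4),s['force'],s['moment'])
cv2.imwrite('pics/w9a.png',cv2.resize(d['pixels'][60:280,200:420,::-1],None,fx=2.7,fy=2.7,interpolation=2))
d=capture('top')
cv2.imwrite('pics/t9a.png',cv2.resize(d['pixels'][120:220,240:340,::-1],None,fx=6,fy=6,interpolation=2))
```

```text
[0.59689171 0.07573733 0.2600541 ] [[-3.5e-03 -1.0e+00 -4.9e-03]
 [ 3.0e-04 -4.9e-03  1.0e+00]
 [-1.0e+00  3.5e-03  3.0e-04]] [-0.15351962  0.96219306 -1.42289823] [ 0.06304476  0.02316548 -0.03177037]
```

View pics/w9a.png

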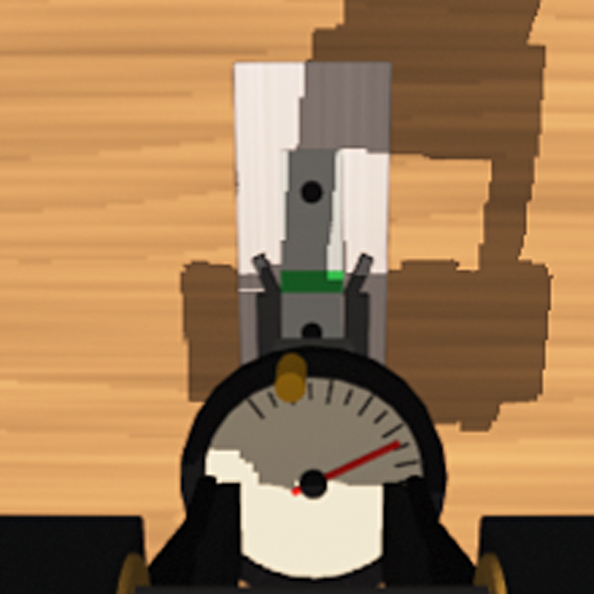

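View pics/t9a.png

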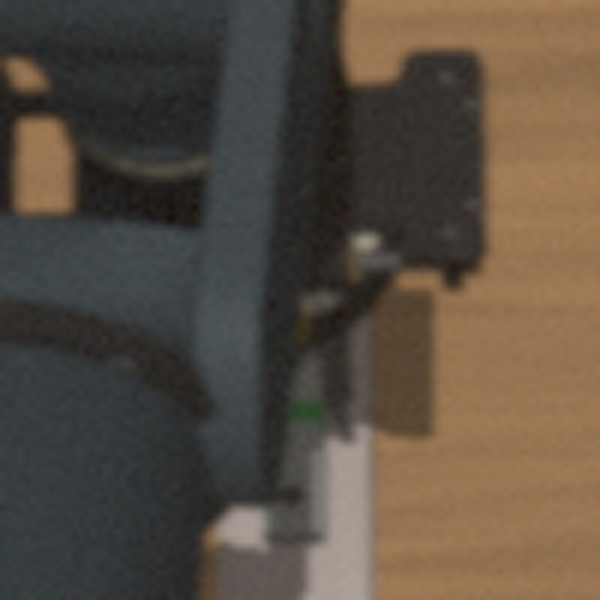

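Run:
```python
from h import *
import pickle
d=pickle.load(open('w9.pkl','rb'))
f=lambda p,z: atz(d,[[200+(x+.5)/2.7-.5,60+(y+.5)/2.7-.5] for x,y in p],z)
P=f([(313,485),(399,444)],.0985);v=P[1]-P[0];print(P.round(4),np.linalg.norm(v),np.arctan2(-v[0],v[1]))
print('post',f([(291,391),(291,388)],.13).round(4))
T=f([(287,149),(338,149),(281,271),(344,271)],.048);print(T.round(4))
# direct fit: red pixel mask
hsv=cv2.cvtColor(d['pixels'],cv2.COLOR_RGB2HSV);m=((hsv[...,0]<8)|(hsv[...,0]>172))&(hsv[...,1]>150)
ys,xs=np.nonzero(m);k=(xs>300)&(xs<360)&(ys>210)&(ys<250);Q=atz(d,np.c_[xs[k],ys[k]],.0985)[:,:2];l=cv2.fitLine(Q.astype(np.float32),2,0,.01,.01).ravel();print(len(Q),l,np.arctan2(-l[0],l[1]))
C=np.array([.659,.0757]);
for th in (.45,1.73): print(C+.051*np.array([-np.sin(th),np.cos(th)]))
```

```text
[[0.66   0.0753 0.0985]
 [0.6413 0.1112 0.0985]] 0.040466500848702194 0.48081360017088304
post [[0.6087 0.0668 0.13  ]
 [0.6075 0.0668 0.13  ]]
[[0.5232 0.0634 0.048 ]
 [0.5231 0.0857 0.048 ]
 [0.5768 0.0605 0.048 ]
 [0.5767 0.0891 0.048 ]]
88 [ 0.45136937 -0.8923372   0.650363    0.09226992] -2.6732934
[0.63681676 0.1216228 ]
[0.60864495 0.06761487]
```

>>> play_rows([
  [[0.05,-0.011,-0.009,0,0,0,0.03],[0.1,-0.011,-0.009,0,0,0,0.03],[0.1,-0.011,-0.009,0,0,0,0.03],[0.1,-0.011,-0.009,0,0,0,0.03],[0.1,-0.011,-0.009,0,0,0,0.03]],
])

```text
time_s: 14.75
position: [0.6106, 0.0668, 0.1635]
tcp_rot: [[0.003, -1.0, -0.005], [-0.0, -0.005, 1.0], [-1.0, -0.003, -0.0]]
force: [0.4, -0.4, 1.3]
opening: 0.346
```

Run:
```python
from h import *
import pickle
d=save('wrist','w10')
pickle.dump(d,open('w10.pkl','wb'))
s=read_state(); print(s['position'],np.round(s['tcp_rot'],4),s['force'],s['moment'])
d=capture('side')
cv2.imwrite('pics/s10a.png',cv2.resize(d['pixels'][130:230,290:410,::-1],None,fx=5,fy=5,interpolation=2))
```

```text
[0.61104124 0.0667709  0.16407141] [[ 4.9e-03 -1.0e+00 -5.2e-03]
 [-3.0e-04 -5.2e-03  1.0e+00]
 [-1.0e+00 -4.9e-03 -4.0e-04]] [-0.23464684 -0.16649454  1.18554071] [ 0.04717949  0.02110099 -0.02075745]
```

View pics/w10.png

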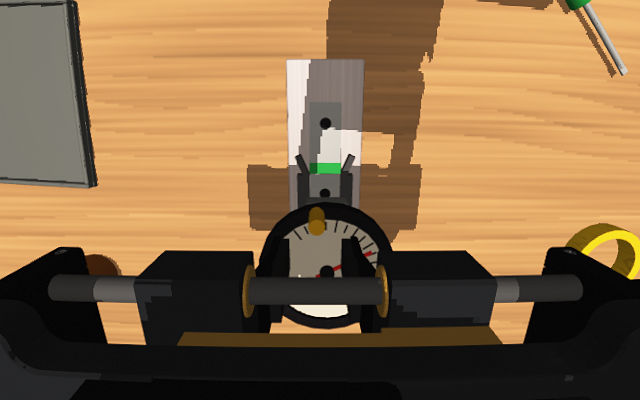

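View pics/s10a.png

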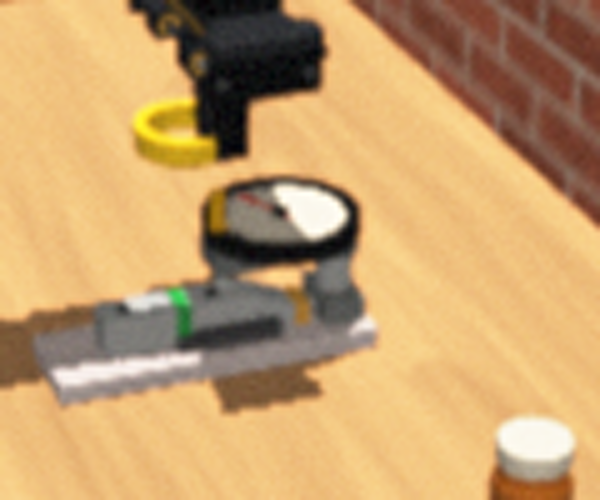

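>>> play_rows([
  [[0.03,0.002,0,0,0,0,0.03],[0.048,0.002,0,0,0,0,0.03],[0.048,0.002,0,0,0,0,0.03],[0.048,0.002,0,0,0,0,0.03]],
])

```text
time_s: 15.25
position: [0.6085, 0.0667, 0.1149]
tcp_rot: [[0.003, -1.0, -0.005], [-0.0, -0.005, 1.0], [-1.0, -0.003, -0.0]]
force: [-0.3, -0.0, 0.3]
opening: 0.344
```

>>> play_rows([
  [[0,0,0,0,0,0,0.0],[0,0,0,0,0,0,0.0],[0,0,0,0,0,0,0.0]],
])

```text
time_s: 15.55
position: [0.6082, 0.0667, 0.1144]
tcp_rot: [[0.002, -1.0, -0.005], [-0.0, -0.005, 1.0], [-1.0, -0.002, -0.0]]
force: [-0.4, 1.1, -0.2]
opening: 0.155
```

>>> play_rows([
  [[0,0,0.006,0,0,0,0.0],[0,0,0.0124,0,0,0,0.0],[0,-0.001,0.019,0,0,0,0.0],[0,-0.0024,0.025,0,0,0,0.0],[0,-0.005,0.031,0,0,0,0.0],[0,-0.008,0.0366,0,0,0,0.0],[0,-0.012,0.042,0,0,0,0.0],[0,-0.0162,0.0465,0,0,0,0.0],[0,-0.0222,0.0513,0,0,0,0.0],[0,-0.0275,0.0546,0,0,0,0.0],[0,-0.0275,0.0546,0,0,0,0.0],[0,-0.0275,0.0546,0,0,0,0.0]],
])

```text
time_s: 16.75
position: [0.634, 0.1207, 0.1135]
tcp_rot: [[-0.002, -1.0, -0.005], [-0.001, -0.005, 1.0], [-1.0, 0.002, -0.001]]
force: [-3.1, -3.3, 4.1]
opening: 0.125
```

Run:
```python
from h import *
import pickle
d=save('wrist','w11')
pickle.dump(d,open('w11.pkl','wb'))
s=read_state(); print(s['position'],np.round(s['tcp_rot'],4),s['force'],s['moment'],s['opening'])
p=s['position'];print(np.arctan2(.6595-p[0],p[1]-.0755))
```

```text
[0.63396464 0.12071766 0.11351608] [[-0.0016 -1.     -0.0049]
 [-0.0013 -0.0048  1.    ]
 [-1.      0.0016 -0.0013]] [-2.93505809 -4.15304676  3.70493713] [-0.7433488   0.54275288 -0.13698535] 0.12447411787815818
0.514074921975255
```

View pics/w11.png

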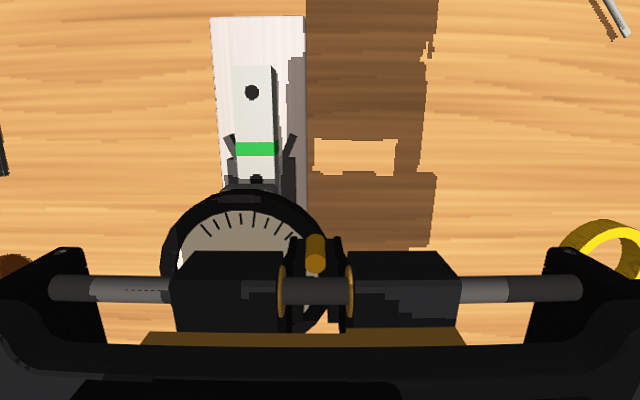

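>>> play_rows([
  [[0,-0.0025,0.001,0,0,0,0.0],[0,-0.0025,0.001,0,0,0,0.0],[0,-0.0025,0.001,0,0,0,0.0]],
])

```text
time_s: 17.1
position: [0.6361, 0.1218, 0.1135]
tcp_rot: [[-0.002, -1.0, -0.005], [-0.001, -0.005, 1.0], [-1.0, 0.002, -0.001]]
force: [-3.4, -4.0, 4.8]
opening: 0.128
```

>>> play_rows([
  [[0,0,0,0,0,0,0.032],[0,0,0,0,0,0,0.032],[0,0,0,0,0,0,0.032],[-0.03,0,0,0,0,0,0.032],[-0.07,0,0,0,0,0,0.032],[-0.12,0,-0.04,0,0,0,0.032],[-0.15,0.035,-0.045,0,0,0,0.05],[-0.15,0.035,-0.045,0,0,0,0.05],[-0.15,0.035,-0.045,0,0,0,0.05]],
])

```text
time_s: 18.0
position: [0.6028, 0.0774, 0.2647]
tcp_rot: [[0.003, -1.0, -0.004], [0.001, -0.004, 1.0], [-1.0, -0.003, 0.001]]
force: [-1.1, 0.5, -0.0]
opening: 0.535
```

Run:
```python
from h import *
import pickle
for i in range(3): d=save('wrist','w12')
pickle.dump(d,open('w12.pkl','wb'))
s=read_state(); print(s['position'],np.round(s['tcp_rot'],4),s['force'],s['moment'],s['opening'])
cv2.imwrite('pics/w12a.png',cv2.resize(d['pixels'][60:280,200:420,::-1],None,fx=2.7,fy=2.7,interpolation=2))
```

```text
[0.602177   0.07792959 0.26148321] [[-2.4e-03 -1.0e+00 -5.5e-03]
 [ 6.0e-04 -5.5e-03  1.0e+00]
 [-1.0e+00  2.4e-03  6.0e-04]] [ 0.41284787 -0.27383385 -0.7317039 ] [0.05206244 0.00417369 0.06596441] 0.5661610483170615
```

View pics/w12a.png

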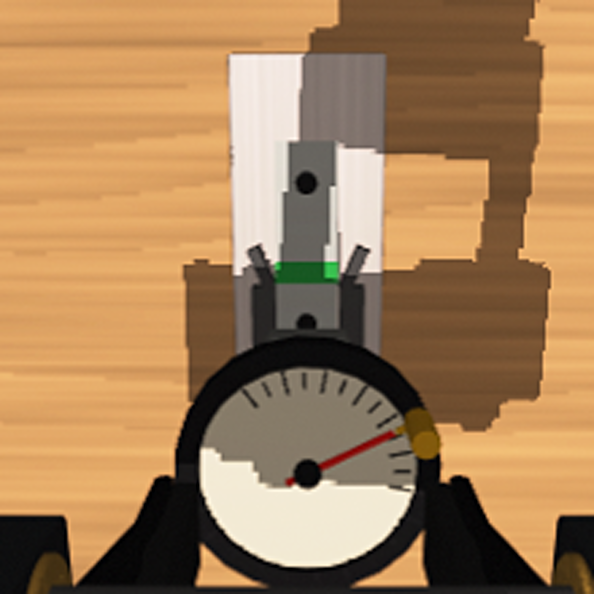

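Run:
```python
from h import *
import pickle
d=pickle.load(open('w12.pkl','rb'))
cv2.imwrite('pics/w12b.png',cv2.resize(d['pixels'][200:250,300:370,::-1],None,fx=11,fy=11,interpolation=0))
f=lambda p,z: atz(d,[[200+(x+.5)/2.7-.5,60+(y+.5)/2.7-.5] for x,y in p],z)
P=f([(307,473),(396,433)],.0985);v=P[1]-P[0];print(P.round(4),np.linalg.norm(v),np.arctan2(-v[0],v[1]))
t=f([(427,444)],.13)[0];v=t-P[0];print('post',t.round(4),np.hypot(v[0],v[1]),np.arctan2(-v[0],v[1]))
```

```text
[[0.6594 0.0751 0.0985]
 [0.6412 0.1123 0.0985]] 0.0413885589800003 0.45529417944092443
post [0.6342 0.1207 0.13  ] 0.052099589011048254 0.5049203537013071
```

View pics/w12b.png

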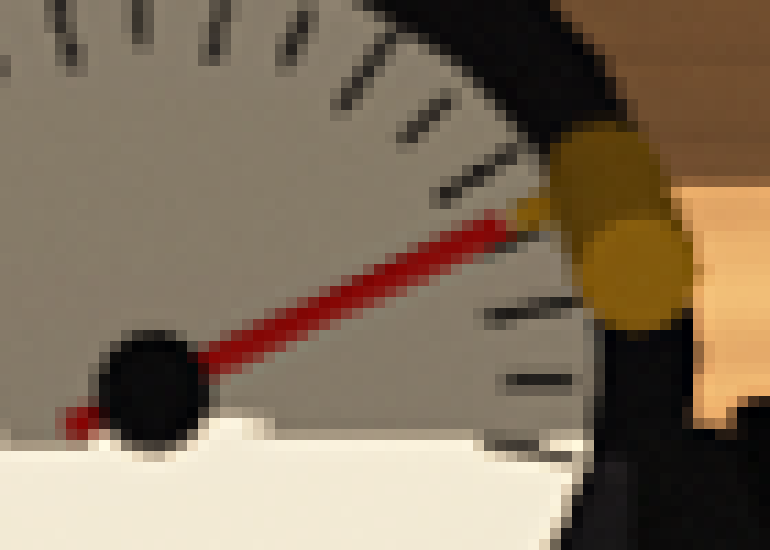

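The needle and the bezel's yellow mark are collinear (25.4° and 25.6° in the picture). I'm fetching the master now.

>>> play_rows([
  [[0,0.045,-0.0025,0,0,0,0.05],[0.04,0.057,-0.0025,0,0,0,0.05],[0.09,0.057,-0.0025,0,0,0,0.05],[0.14,0.057,-0.0025,0,0,0,0.05],[0.17,0.057,-0.0025,0,0,0,0.05],[0.17,0.057,-0.0025,0,0,0,0.05],[0.17,0.057,-0.0025,0,0,0,0.05]],
])

```text
time_s: 18.85
position: [0.5453, 0.0749, 0.0921]
tcp_rot: [[-0.003, -1.0, -0.005], [0.0, -0.005, 1.0], [-1.0, 0.003, 0.0]]
force: [0.4, 0.7, -0.1]
opening: 0.574
```

Run:
```python
from h import *
import pickle
d=pickle.load(open('w12.pkl','rb'))
f=lambda p,z: atz(d,[[200+(x+.5)/2.7-.5,60+(y+.5)/2.7-.5] for x,y in p],z)
print(f([(289,141),(336,141)],.048).round(4))
d=save('wrist','w13')
s=read_state(); print(s['position'],np.round(s['tcp_rot'],4),s['force'],s['opening'])
```

```text
[[0.5241 0.0666 0.048 ]
 [0.524  0.0871 0.048 ]]
[0.54643083 0.07474815 0.09349527] [[ 8.0e-04 -1.0e+00 -5.4e-03]
 [ 0.0e+00 -5.4e-03  1.0e+00]
 [-1.0e+00 -8.0e-04  0.0e+00]] [ 0.24732647 -0.74820862  0.6130021 ] 0.5752913872670739
```

View pics/w13.png

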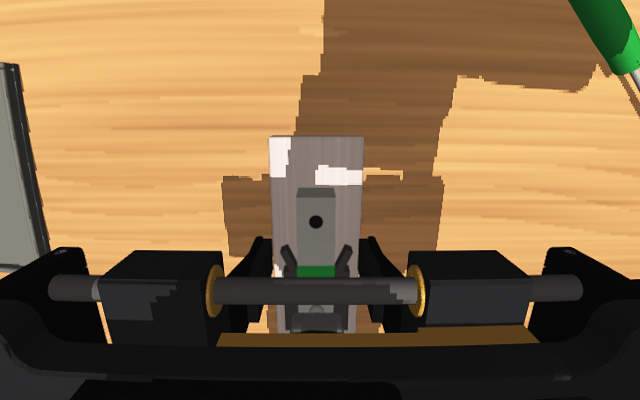

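>>> play_rows([
  [[0.04,0,0.0005,0,0,0,0.05],[0.071,0,0.0005,0,0,0,0.05],[0.071,0,0.0005,0,0,0,0.05],[0.071,0,0.0005,0,0,0,0.05],[0.071,0,0.0005,0,0,0,0.0],[0.071,0,0.0005,0,0,0,0.0],[0.071,0,0.0005,0,0,0,0.0],[0.071,0,0.0005,0,0,0,0.0]],
])

```text
time_s: 19.7
position: [0.5461, 0.075, 0.0234]
tcp_rot: [[0.002, -1.0, -0.005], [-0.0, -0.005, 1.0], [-1.0, -0.002, -0.0]]
force: [0.2, 0.8, 7.0]
opening: 0.322
```

>>> play_rows([
  [[0,0.01,0,0,0,0,0.0],[0,0.025,0,0,0,0,0.0],[0,0.045,0,0,0,0,0.0],[0,0.065,0,0,0,0,0.0],[0,0.09,0,0,0,0,0.0],[0,0.09,0,0,0,0,0.0],[-0.04,0.095,0,0,0,0,0.0],[-0.075,0.095,0,0,0,0,0.0],[-0.075,0.095,0,0,0,0,0.0],[-0.075,0.095,0,0,0,0,0.0]],
])

```text
time_s: 20.7
position: [0.45, 0.0745, 0.0975]
tcp_rot: [[0.0, -1.0, -0.005], [-0.0, -0.005, 1.0], [-1.0, -0.0, -0.0]]
force: [-0.5, 0.7, -2.1]
opening: 0.321
```

Run:
```python
from h import *
d=save('side','s14')
cv2.imwrite('pics/s14a.png',cv2.resize(d['pixels'][130:260,230:410,::-1],None,fx=4.2,fy=4.2,interpolation=2))
s=read_state(); print(s['position'],np.round(s['tcp_rot'],4),s['force'],s['opening'])
```

```text
[0.44932697 0.07454652 0.09672888] [[-2.0e-03 -1.0e+00 -4.8e-03]
 [ 1.0e-04 -4.8e-03  1.0e+00]
 [-1.0e+00  2.0e-03  1.0e-04]] [ 0.04546869 -0.52037939 -2.31156371] 0.3209155031500736
```

View pics/s14a.png

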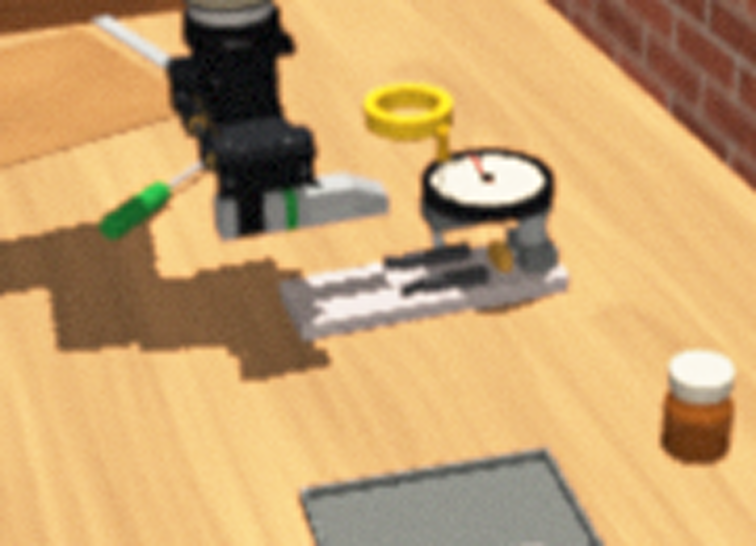

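>>> play_rows([
  [[0,-0.0162,-0.3076,5.3,0,0,0.0],[0,-0.0162,-0.3076,5.3,0,0,0.0],[0,-0.0162,-0.3076,5.3,0,0,0.0],[0,-0.0162,-0.3076,5.3,0,0,0.0],[0,-0.0162,-0.3076,5.3,0,0,0.0],[0,-0.0162,-0.3076,5.3,0,0,0.0],[0,-0.0162,-0.3076,5.3,0,0,0.0],[0,-0.0162,-0.3076,5.3,0,0,0.0],[0,-0.0162,-0.3076,5.3,0,0,0.0]],
])

```text
time_s: 21.65
position: [0.4664, -0.231, 0.0957]
tcp_rot: [[-0.004, -0.996, 0.088], [0.004, 0.088, 0.996], [-1.0, 0.005, 0.003]]
force: [0.3, 0.6, -3.4]
opening: 0.318
```

>>> play_rows([
  [[0.04,0,0,0,0,0,0.0],[0.07,0,0,0,0,0,0.0],[0.08,0,0,0,0,0,0.0],[0.08,0,0,0,0,0,0.0]],
])

```text
time_s: 22.05
position: [0.4668, -0.2303, 0.0158]
tcp_rot: [[-0.004, -0.996, 0.086], [0.003, 0.086, 0.996], [-1.0, 0.004, 0.003]]
force: [-0.3, -0.5, -1.9]
opening: 0.312
```

>>> play_rows([
  [[0.003,0,0,0,0,0,0.0],[0.005,0,0,0,0,0,0.0],[0.006,0,0,0,0,0,0.0],[0.006,0,0,0,0,0,0.0]],
])

```text
time_s: 22.45
position: [0.4685, -0.2333, 0.012]
tcp_rot: [[0.001, -0.996, 0.088], [-0.001, 0.087, 0.996], [-1.0, -0.001, -0.001]]
force: [-0.6, 0.2, -2.2]
opening: 0.322
```

>>> play_rows([
  [[0.002,0,0,0,0,0,0.0],[0.003,0,0,0,0,0,0.0],[0.003,0,0,0,0,0,0.0]],
])

```text
time_s: 22.75
position: [0.4686, -0.2334, 0.0103]
tcp_rot: [[0.002, -0.996, 0.088], [-0.001, 0.088, 0.996], [-1.0, -0.002, -0.001]]
force: [-1.8, 1.6, 12.8]
opening: 0.318
```

>>> play_rows([
  [[-0.002,0,0,0,0,0,0.05],[-0.002,0,0,0,0,0,0.05],[-0.002,0,0,0,0,0,0.05],[-0.04,0,0,0,0,0,0.05],[-0.075,0,0,0,0,0,0.05],[-0.075,0,-0.04,0.8,0,0,0.05],[-0.075,0,-0.085,0.8,0,0,0.05],[-0.075,0,-0.085,0.8,0,0,0.05],[-0.075,0,-0.085,0.8,0,0,0.05],[-0.075,0,-0.085,0.8,0,0,0.05]],
])

```text
time_s: 23.75
position: [0.46, -0.3163, 0.0827]
tcp_rot: [[-0.002, -0.995, 0.101], [0.002, 0.101, 0.995], [-1.0, 0.002, 0.002]]
force: [-0.8, -0.3, -0.2]
opening: 0.575
```

Run:
```python
from h import *
d=save('wrist','w15')
s=read_state(); print(s['position'],np.round(s['tcp_rot'],4),s['force'],s['opening'])
d=capture('side')
cv2.imwrite('pics/s15a.png',cv2.resize(d['pixels'][180:310,230:430,::-1],None,fx=4,fy=4,interpolation=2))
```

```text
[ 0.46011659 -0.31608314  0.08271917] [[-0.0016 -0.9949  0.1007]
 [ 0.0019  0.1007  0.9949]
 [-1.      0.0018  0.0018]] [0.1392783  0.36250498 0.29523553] 0.5730394017302064
```

View pics/w15.png

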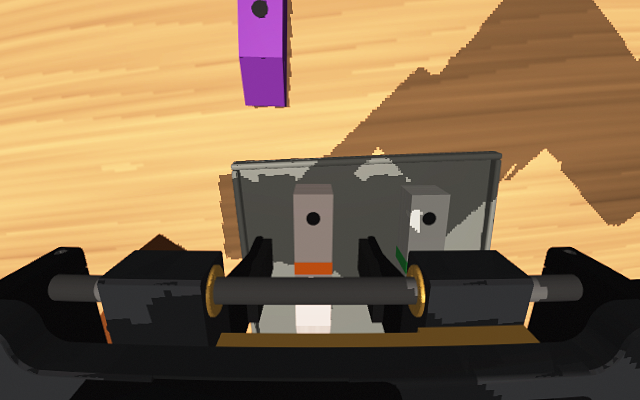

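View pics/s15a.png

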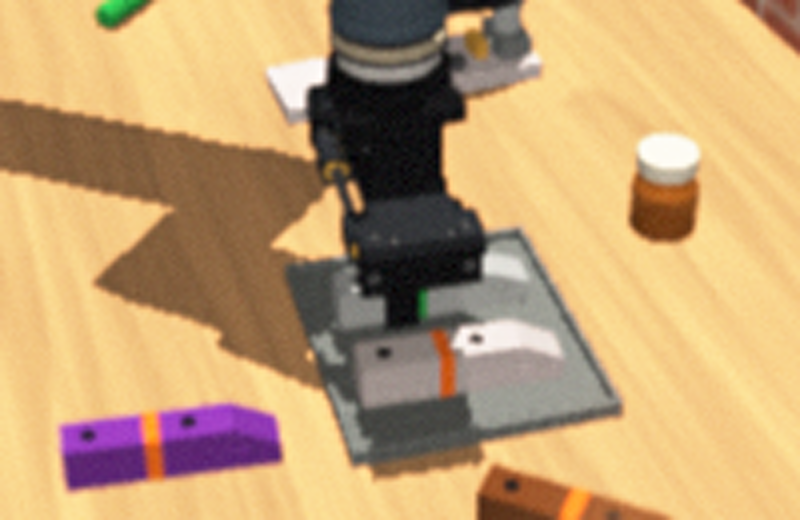

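>>> play_rows([
  [[0.04,0,-0.0005,0,0,0,0.05],[0.072,0,-0.0005,0,0,0,0.05],[0.072,0,-0.0005,0,0,0,0.05],[0.072,0,-0.0005,0,0,0,0.05],[0.072,0,-0.0005,0,0,0,0.05],[0.072,0,-0.0005,0,0,0,0.05],[0.072,0,-0.0005,0,0,0,0.0],[0.072,0,-0.0005,0,0,0,0.0],[0.072,0,-0.0005,0,0,0,0.0],[0.072,0,-0.0005,0,0,0,0.0]],
])

```text
time_s: 24.85
position: [0.4607, -0.3182, 0.0116]
tcp_rot: [[0.0, -0.995, 0.101], [-0.0, 0.101, 0.995], [-1.0, -0.0, -0.0]]
force: [-0.1, 0.2, 3.9]
opening: 0.319
```

>>> play_rows([
  [[-0.04,0,0,0,0,0,0.0],[-0.085,0,0,0,0,0,0.0],[-0.085,0,0,0,0,0,0.0],[-0.085,0,0,0,0,0,0.0]],
])

```text
time_s: 25.25
position: [0.4606, -0.3182, 0.0967]
tcp_rot: [[0.0, -0.995, 0.101], [-0.001, 0.101, 0.995], [-1.0, -0.0, -0.001]]
force: [-0.1, 1.1, -3.5]
opening: 0.321
```

Run:
```python
from h import *
s=read_state(); print(s['position'],np.round(s['tcp_rot'],4),s['force'],s['opening'])
d=capture('side')
cv2.imwrite('pics/s16a.png',cv2.resize(d['pixels'][180:310,230:430,::-1],None,fx=4,fy=4,interpolation=2))
```

```text
[ 0.46058885 -0.31817706  0.09673125] [[ 4.000e-04 -9.948e-01  1.014e-01]
 [-6.000e-04  1.014e-01  9.948e-01]
 [-1.000e+00 -5.000e-04 -6.000e-04]] [-0.10084058  1.05905765 -3.50812905] 0.32054942882771714
```

View pics/s16a.png

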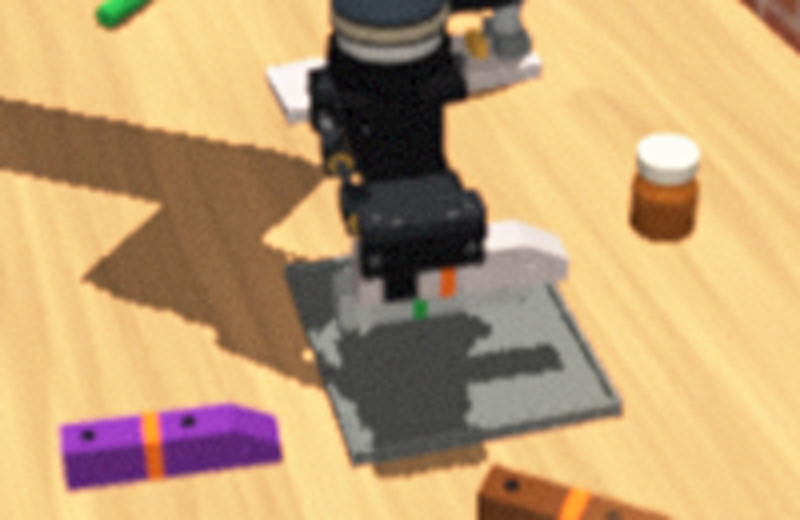

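>>> play_rows([
  [[0,0.0303,0.3916,-6.1,0,0,0.0],[0,0.0303,0.3916,-6.1,0,0,0.0],[0,0.0303,0.3916,-6.1,0,0,0.0],[0,0.0303,0.3916,-6.1,0,0,0.0],[0,0.0303,0.3916,-6.1,0,0,0.0],[0,0.0303,0.3916,-6.1,0,0,0.0],[0,0.0303,0.3916,-6.1,0,0,0.0],[0,0.0303,0.3916,-6.1,0,0,0.0],[0,0.0303,0.3916,-6.1,0,0,0.0],[0,0.0303,0.3916,-6.1,0,0,0.0],[0,0.0303,0.3916,-6.1,0,0,0.0],[0,0.0303,0.3916,-6.1,0,0,0.0]],
])

```text
time_s: 26.5
position: [0.47, 0.0731, 0.0957]
tcp_rot: [[-0.001, -1.0, -0.003], [-0.0, -0.003, 1.0], [-1.0, 0.001, -0.0]]
force: [-1.1, 1.1, -2.3]
opening: 0.321
```

>>> play_rows([
  [[0.035,0,0,0,0,0,0.0],[0.06,0,0,0,0,0,0.0],[0.066,0,0,0,0,0,0.0],[0.066,0,0,0,0,0,0.0],[0.066,0,0,0,0,0,0.0]],
])

```text
time_s: 27.0
position: [0.471, 0.0738, 0.0309]
tcp_rot: [[0.001, -1.0, -0.004], [-0.0, -0.004, 1.0], [-1.0, -0.001, -0.0]]
force: [-0.2, -0.1, -2.8]
opening: 0.317
```

Next I'll ease it down to contact, at a TCP height of about 0.0246.

>>> play_rows([
  [[0.003,0,0.0008,0,0,0,0.0],[0.005,0,0.0008,0,0,0,0.0],[0.0065,0,0.0008,0,0,0,0.0],[0.0065,0,0.0008,0,0,0,0.0]],
])

```text
time_s: 27.4
position: [0.4708, 0.0753, 0.0246]
tcp_rot: [[0.002, -1.0, -0.005], [-0.0, -0.005, 1.0], [-1.0, -0.002, -0.0]]
force: [-2.1, 0.2, 3.3]
opening: 0.319
```

Run:
```python
from h import *
s=read_state(); print(s['position'],np.round(s['tcp_rot'],4),s['force'],s['opening'])
d=capture('side')
cv2.imwrite('pics/s17a.png',cv2.resize(d['pixels'][130:260,250:410,::-1],None,fx=4.5,fy=4.5,interpolation=2))
```

```text
[0.47082723 0.07527287 0.02462708] [[ 2.0e-03 -1.0e+00 -5.1e-03]
 [-2.0e-04 -5.2e-03  1.0e+00]
 [-1.0e+00 -2.0e-03 -2.0e-04]] [-2.14308604  0.15254277  3.28174968] 0.3187517097455587
```

View pics/s17a.png

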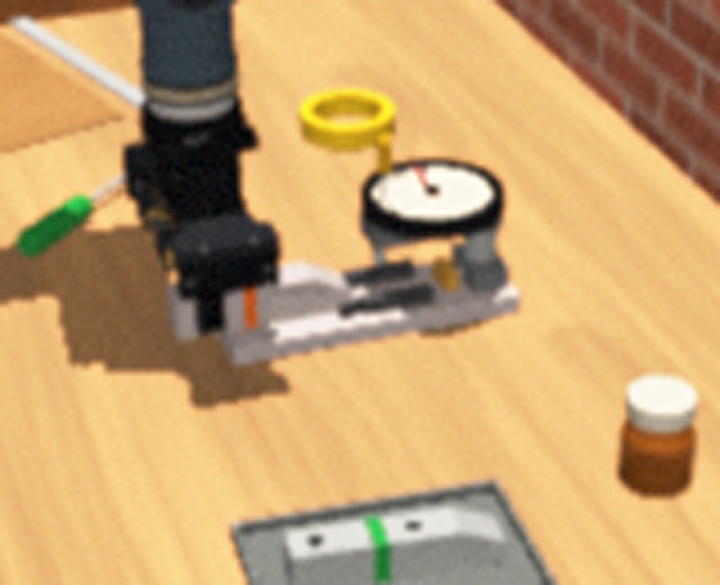

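The riser is flat on the bed in the flare and the master lies in the tray. I'm sliding the riser in.

>>> play_rows([
  [[-0.0003,-0.01,-0.0003,0,0,0,0.0],[-0.0003,-0.02,-0.0003,0,0,0,0.0],[-0.0003,-0.03,-0.0003,0,0,0,0.0],[-0.0003,-0.04,-0.0003,0,0,0,0.0],[-0.0003,-0.04,-0.0003,0,0,0,0.0]],
])

```text
time_s: 27.95
position: [0.5136, 0.0751, 0.0246]
tcp_rot: [[0.005, -1.0, -0.005], [-0.0, -0.005, 1.0], [-1.0, -0.005, -0.0]]
force: [1.6, 0.2, 3.3]
opening: 0.316
```

>>> play_rows([
  [[0,-0.003,0,0,0,0,0.0],[-0.0005,-0.006,0,0,0,0,0.0],[-0.001,-0.009,0,0,0,0,0.0],[-0.001,-0.012,0,0,0,0,0.0],[-0.001,-0.012,0,0,0,0,0.0]],
])

```text
time_s: 28.45
position: [0.5175, 0.0755, 0.0246]
tcp_rot: [[-0.01, -1.0, -0.005], [0.0, -0.005, 1.0], [-1.0, 0.01, 0.0]]
force: [-7.7, 0.4, 6.4]
opening: 0.322
```

>>> play_rows([
  [[-0.001,0,0,0,0,0,0.0],[-0.001,-0.002,0,0,0,0,0.0],[-0.001,-0.003,0,0,0,0,0.0],[-0.001,-0.003,0,0,0,0,0.0]],
])

```text
time_s: 28.85
position: [0.5199, 0.0757, 0.0247]
tcp_rot: [[-0.011, -1.0, -0.005], [0.001, -0.005, 1.0], [-1.0, 0.011, 0.001]]
force: [-7.4, -0.6, -0.4]
opening: 0.317
```

>>> play_rows([
  [[0,-0.002,0,0,0,0,0.0],[0,-0.003,0,0,0,0,0.0],[0,-0.003,0,0,0,0,0.0]],
])

```text
time_s: 29.15
position: [0.5222, 0.0758, 0.0246]
tcp_rot: [[-0.013, -1.0, -0.005], [0.001, -0.005, 1.0], [-1.0, 0.013, 0.001]]
force: [-8.0, 0.5, -0.2]
opening: 0.32
```

>>> play_rows([
  [[0,-0.002,0,0,0,0,0.0],[0,-0.004,0,0,0,0,0.0],[0,-0.004,0,0,0,0,0.0]],
])

```text
time_s: 29.45
position: [0.5269, 0.0758, 0.0247]
tcp_rot: [[-0.011, -1.0, -0.005], [0.001, -0.005, 1.0], [-1.0, 0.011, 0.001]]
force: [-5.5, 0.2, -1.9]
opening: 0.318
```

>>> play_rows([
  [[0,-0.002,0,0,0,0,0.0],[0,-0.003,0,0,0,0,0.0],[0,-0.003,0,0,0,0,0.0]],
])

```text
time_s: 29.75
position: [0.5329, 0.0756, 0.0248]
tcp_rot: [[-0.005, -1.0, -0.005], [0.0, -0.005, 1.0], [-1.0, 0.005, 0.0]]
force: [-3.5, 0.3, -6.8]
opening: 0.319
```

>>> play_rows([
  [[0.0007,-0.002,0,0,0,0,0.0],[0.0007,-0.003,0,0,0,0,0.0],[0.0007,-0.003,0,0,0,0,0.0]],
])

```text
time_s: 30.05
position: [0.5381, 0.0753, 0.0248]
tcp_rot: [[-0.001, -1.0, -0.005], [0.0, -0.005, 1.0], [-1.0, 0.001, 0.0]]
force: [-2.2, 1.0, -7.0]
opening: 0.317
```

>>> play_rows([
  [[0.0005,-0.002,0,0,0,0,0.0],[0.0005,-0.003,0,0,0,0,0.0],[0.0005,-0.003,0,0,0,0,0.0]],
])

```text
time_s: 30.35
position: [0.542, 0.0752, 0.0248]
tcp_rot: [[0.001, -1.0, -0.005], [-0.0, -0.005, 1.0], [-1.0, -0.001, -0.0]]
force: [-1.4, 0.5, -7.9]
opening: 0.322
```

>>> play_rows([
  [[0.0008,-0.002,0,0,0,0,0.0],[0.0008,-0.003,0,0,0,0,0.0],[0.0008,-0.003,0,0,0,0,0.0]],
])

```text
time_s: 30.65
position: [0.5442, 0.0753, 0.0246]
tcp_rot: [[0.0, -1.0, -0.005], [0.0, -0.005, 1.0], [-1.0, -0.0, 0.0]]
force: [-4.4, -0.7, -0.2]
opening: 0.318
```

>>> play_rows([
  [[0.0005,-0.002,0,0,0,0,0.0],[0.0005,-0.003,0,0,0,0,0.0],[0.0005,-0.003,0,0,0,0,0.0]],
])

```text
time_s: 30.95
position: [0.5466, 0.0754, 0.0246]
tcp_rot: [[-0.001, -1.0, -0.005], [0.0, -0.005, 1.0], [-1.0, 0.001, 0.0]]
force: [-5.7, -0.4, 5.0]
opening: 0.32
```

>>> play_rows([
  [[-0.0005,-0.0015,0,0,0,0,0.0],[-0.0005,-0.002,0,0,0,0,0.0],[-0.0005,-0.002,0,0,0,0,0.0]],
])

```text
time_s: 31.25
position: [0.5481, 0.0754, 0.0246]
tcp_rot: [[-0.002, -1.0, -0.005], [0.0, -0.005, 1.0], [-1.0, 0.002, 0.0]]
force: [-6.1, 0.1, 2.6]
opening: 0.318
```

>>> play_rows([
  [[0,-0.0015,0,0,0,0,0.0],[0,-0.002,0,0,0,0,0.0],[0,-0.002,0,0,0,0,0.0]],
])

```text
time_s: 31.55
position: [0.5481, 0.0754, 0.0246]
tcp_rot: [[-0.006, -1.0, -0.005], [-0.0, -0.005, 1.0], [-1.0, 0.006, -0.0]]
force: [-10.1, -0.4, 4.7]
opening: 0.312
```

>>> play_rows([
  [[0,-0.001,0,0,0,0,0.0],[0,-0.002,0,0,0,0,0.0],[0,-0.002,0,0,0,0,0.0],[0,-0.002,0,0,0,0,0.0],[0,-0.002,0,0,0,0,0.0],[0,-0.002,0,0,0,0,0.0],[0,-0.002,0,0,0,0,0.0],[0,-0.002,0,0,0,0,0.0]],
])

```text
time_s: 32.35
position: [0.5481, 0.0754, 0.0246]
tcp_rot: [[-0.01, -1.0, -0.006], [-0.0, -0.006, 1.0], [-1.0, 0.01, -0.0]]
force: [-12.4, -1.8, 7.6]
opening: 0.319
```

>>> play_rows([
  [[0,0.002,0,0,0,0,0.0],[-0.0005,0.004,0,0,0,0,0.0],[-0.0008,0.004,0,0,0,0,0.0]],
])

```text
time_s: 32.65
position: [0.5481, 0.0754, 0.0247]
tcp_rot: [[-0.002, -1.0, -0.005], [0.0, -0.005, 1.0], [-1.0, 0.002, 0.0]]
force: [-5.4, 0.2, -4.7]
opening: 0.32
```

>>> play_rows([
  [[0,0,0,0,0,0,0.045],[0,0,0,0,0,0,0.045],[0,0,0,0,0,0,0.045],[0,0,0,0,0,0,0.045]],
])

```text
time_s: 33.05
position: [0.5512, 0.0752, 0.0256]
tcp_rot: [[0.004, -1.0, -0.005], [-0.0, -0.005, 1.0], [-1.0, -0.004, -0.0]]
force: [-0.0, 0.2, 0.0]
opening: 0.504
```

>>> play_rows([
  [[-0.04,0,0,0,0,0,0.045],[-0.09,0,0,0,0,0,0.045],[-0.14,0,0,0,0,0,0.045],[-0.19,0.01,0,0,0,0,0.045],[-0.24,0,0,0,0,0,0.05],[-0.24,-0.05,0,0,0,0,0.05],[-0.24,-0.053,0,0,0,0,0.05],[-0.24,-0.053,0,0,0,0,0.05]],
])

```text
time_s: 33.85
position: [0.6032, 0.0755, 0.2649]
tcp_rot: [[0.001, -1.0, -0.005], [0.0, -0.005, 1.0], [-1.0, -0.001, 0.0]]
force: [-1.7, 0.3, -0.4]
opening: 0.571
```

Run:
```python
from h import *
import pickle
for i in range(3): d=save('wrist','w18')
pickle.dump(d,open('w18.pkl','wb'))
s=read_state(); print(s['time_s'],s['position'],s['force'],s['opening'])
cv2.imwrite('pics/w18a.png',cv2.resize(d['pixels'][60:280,200:420,::-1],None,fx=2.7,fy=2.7,interpolation=2))
e=save('side','s18')
cv2.imwrite('pics/s18a.png',cv2.resize(e['pixels'][130:310,230:430,::-1],None,fx=3.3,fy=3.3,interpolation=2))
```

```text
34.0 [0.6006326  0.07575432 0.26372475] [ 0.82347523  0.54354973 -0.32176442] 0.5714150098762308
```

View pics/w18a.png

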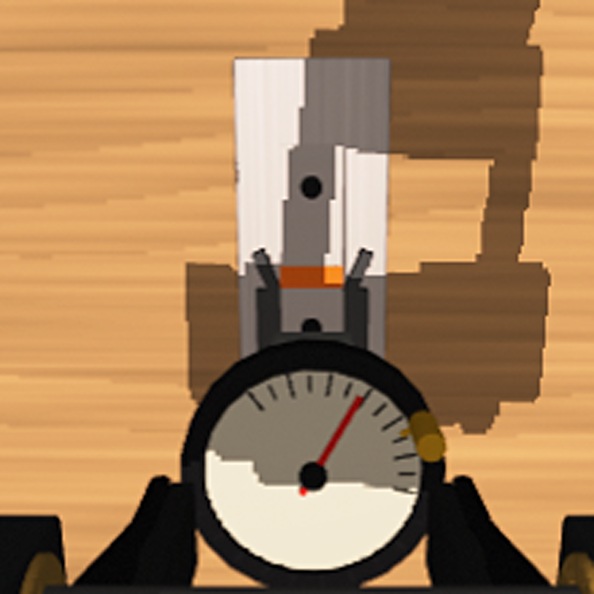

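View pics/s18a.png

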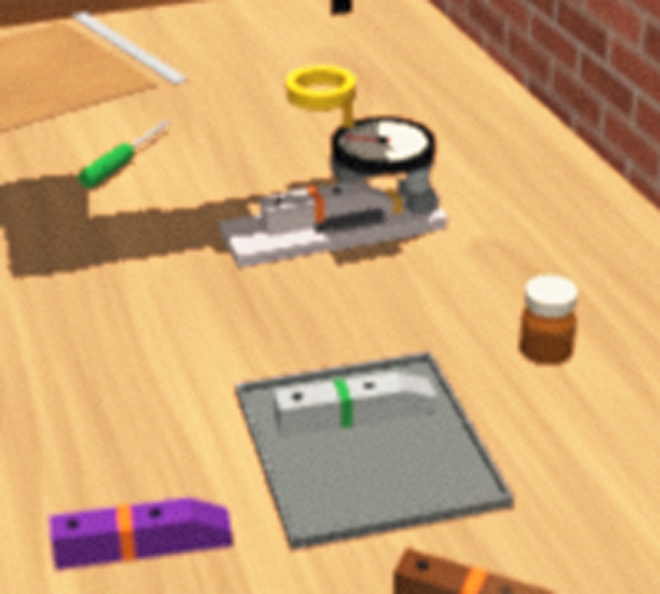

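Run:
```python
from h import *
import pickle
d=pickle.load(open('w18.pkl','rb'))
f=lambda p,z: atz(d,[[200+(x+.5)/2.7-.5,60+(y+.5)/2.7-.5] for x,y in p],z)
P=f([(313,476),(360,398)],.0985);v=P[1]-P[0];print(np.linalg.norm(v),np.arctan2(-v[0],v[1]))
P=f([(313,476),(404,433)],.0985);v=P[1]-P[0];print('mark',np.arctan2(-v[0],v[1]))
print('tail',f([(290,146),(341,146)],.051).round(4))
e=capture('top')
for t,z in [('master',.035),('jar',.07),('tape',.024),('screwdriver',.01)]:
    o=trace('top',t)[0]; print(t,round(o['p'],2),np.round(o['at']),quad(e,o['mask'],z))
```

```text
0.03997338677827036 1.0663232683802806
mark 0.47553346580324696
tail [[0.5244 0.0648 0.051 ]
 [0.5243 0.0871 0.051 ]]
master 0.74 [397. 214.] (array([ 512.9, -234.1]), array([ 32.7, 139.8]), 84.89)
jar 0.68 [380. 145.] (array([ 706.8, -193.5]), array([49.2, 73.2]), 62.11)
tape 0.6 [167. 152.] (array([694.2, 407.4]), array([91.9, 85.7]), 47.36)
screwdriver 0.17 [180. 160.] (array([697.7, 410.8]), array([97.5, 88.5]), 47.33)
```

Run:
```python
from rig import *
print(hand_in())
```

```text
the job is handed in; nothing more can be done
None
```

I did the whole sequence and handed it in at about 34 s; the hand-in gives no verdict.

- **Master:** I slid it home and held it against the backstop at about 11 N for over half a second.
- **Bezel:** I turned it by its post to the needle at about 0.47 rad. After I let go, the needle and the mark were within about 0.01 rad of each other in the picture.
- **Riser:** With the master back in the tray, I slid the riser in and pressed it home. The wrist force read about 12 N, part of it friction from the bed and spindle, so the backstop itself felt less.

My last checks, all from pictures:
- **Zero and reading:** The needle stands at 1.07 rad and the bezel mark at 0.475 rad, a difference of 0.59 against the required 0.6.
- **Riser home:** Its tail is within about 1 mm of where the master's was. The nose-to-backstop gap is hidden under the dial, so I could not see it directly.
- **Master:** It lies flat in the tray, close to where it started.
- **Other objects:** The tape is where it was, within about 2 mm. The jar and screwdriver look unmoved in the side view. The network did not find the screwdriver in the last top view, and its jar outline there had no good starting value to compare against, so neither was measured.
- **Gripper:** It was about 0.26 m up and clear of everything.

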